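# Nip up the window ring of a sight-glass cell with the pin spanner

### The arm

A 6-joint arm with a two-finger parallel gripper is mounted at the origin on the work surface. World frame = base frame: x ahead of the robot, y to its left, z up, the work surface at z = 0. Lengths are in mm, angles in degrees, forces in N, time in s.
With the tool pointing down it reaches from about 300 to 850 mm from the base axis. Payload 4.2 kg.
Tool frame: the origin (TCP) lies on the centre line of the jaws, within the pads' length; the fingertips stand env.nose_length ahead of it and the grasp point (between the pads) lies 2 mm behind it (env.nose_length is the distance from the TCP to the fingertips, in mm); z points along the fingers, y is the direction in which the jaws open and shut (so a half turn about z gives the same grasp; the last joint's range is limited). The gripper opens to 91 mm and grips with 3 to 60 N. Pads are 32 mm wide; open, the fingers measure 118 mm over their backs; the gripper's body (76 mm by 178 mm) begins 60 mm behind the grasp point.
Start: joints at [64.057, 18.312, 89.639, -0, 72.044, -1.146], TCP at [241.167, 521.996, 230.976] pointing down, gripper open.
Joint ranges: [-177.97, 177.97], [-48.28, 115.42], [12.27, 149.76], [-77.06, 257.06], [2.81, 150.46], [-146.56, 146.56]. Speed limits (degrees/s): [147.25, 147.25, 180, 180, 180, 180].

### API

Orientations are given as [roll, pitch, yaw] about the fixed x, y, z axes, in that order (R = Rz(yaw) Ry(pitch) Rx(roll)).
In Python, from workcell import env gives the robot as it stands. The module is installed in compiled form; this text tells all that it offers.
- The arm moves only by the tool jog_arm, never from a script. Its argument "deltas" is a list that holds one entry, the list of rows, each a list of 5 numbers: the shift along the tool's x, y, z in m, then the turn about the tool's z in degrees, then the finger opening in m, from 0 to 0.0912. A call has 1 to 20 rows; each row is the pose to reach, as a shift and turn from the pose commanded when the call began, along the tool's axes at that moment; what a row does not reach only later rows make up. A row lasts 1/12 s, in which the tool goes at most 41.7 mm and 7.16 degrees, less where a joint would pass 70% of its speed; a pose out of reach is approached as far as the arm can. A call with a gripper value outside its range is refused whole. The fingers move at their own pace and stop on an object; "grip_force" is the grip in N (left out, the last holds). Time passes only in rows, so rows that repeat a pose let the fingers close. It gives the time, the measured TCP pose, the force and the opening at its end, in the units of the state.
- env.state(): the state, without advancing time (a new reading comes with each control period).
- env.grab_frame(name): name is "side" or "top"; returns the picture (384x512x3 uint8, red, green, blue); there is no depth.
- env.camera_params(name): a dict with "fx", "fy", "cx", "cy" (pixels), "k1" (the pictures are not rectified: a ray, as slopes to the right and down, at radius r is drawn at 1 + k1 r^2 times it, then the intrinsics apply), "xyz" and "orientation" of the camera in the world. Camera axes: x right, y down, z forward; pixel columns grow to the right and rows downward; lengths in mm; the calibration is good to about 2 mm. A picture is of the moment at which its call begins. camera_params takes no time and is no camera call.
- env.job_done(): hands the job in, once; it reports no verdict.
Trained networks look in the newest picture that a camera, given by its name, has taken for a name from the list of things; names that differ only in an ending like _2 or _b are one class to them, and where a whole thing is asked for, a point or a joint stands for the part that bears it (a point fixed in the world has none). Each returns a list of dicts, best first, with "conf" (0 to 1); they miss things now and then, are a little off and sometimes report something else, mostly with a low value. They report only what shows in the picture. A call takes as long as a camera call. They do not tell look-alikes from the thing itself.
- env.look_for(camera, label): "xyz" ([x, y, z] in mm, in world coordinates, good to about 4 mm: the middle of the surface that is visible of it).
The state is a dict: "time_s": time; "qpos": joint angles; "qvel": joint speeds; "effort": joint torques, N m; "ee_pos": TCP position; "ee_rot": TCP orientation; "force": force on the tool from outside, world axes, zero at the start; "torque": the same for the moment, N m; "gripper_width": finger opening in mm.
Only numpy, scipy, OpenCV 4.12 (cv2) and the standard library are available. Lean on these libraries where they do the work, as an engineer would, in place of code of your own. Each camera call takes 0.05 s, during which the arm holds its last target.

### The job

Take the T-handled two-pin spanner out of its green stand, feel its pins fully down into the two holes of the slack brass ring in the sight-glass cell, and turn the ring clockwise until it meets its gasket and is snugly nipped up, without forcing it. Then stand the spanner back in its pocket in the green stand and let go. Keep a light hand: never touch the glass with the spanner, lean hard on the cell or the ring, or disturb the beakers, the dish and the screwdriver.

Things in the scene. Friction and masses are not known exactly. Their poses are not given: they have to be found in the camera images.
- cell: steel sight-glass cell, bolted down (fixed): square foot 104 mm, 8 mm thick; round body 96 mm in diameter, rim 54 mm high; two hose barbs reach 68 mm from the axis along +y and -y, 28 mm high. Origin: on the bench, on the vertical axis; z up. A bore 68 mm in diameter goes down from the rim; the brass ring lies in it, its face 8 mm below the rim
- window: clear glass window 43 mm in diameter, seen through the ring's 40 mm opening, its face 8 mm below the ring's face; never to be touched with the spanner. Origin on the cell's axis. Feel for the holes with 5 N or so; 25 N between spanner and cell or ring is too much
- ring: slack brass retaining ring in the bore, 67 mm outside, 40 mm inside, 8 mm thick. Two through holes, 7 mm in diameter, at x = +26 and -26 mm. Origin: its centre, on its upper face, 46 mm above the bench. Turns clockwise (from above) with about 0.09 N m of drag (0.07 when paused) until it meets the gasket after 0.4 to 0.95 rad; how far cannot be seen. With the pins home, the spanner's foot rests on its face
- nip (a joint): how far the ring has turned clockwise since it met the gasket (rad), 0 until then; too small to steer by, so feel the torque: turning on takes 0.13 N m plus 25 N m per rad of nip. Snug is 0.0025 to 0.012, 0.19 to 0.43 N m at the spanner, best about 0.28; more is over-tightened. Let go, it stays or eases to 0.005. Dragged back anticlockwise with 0.09 N m it comes slack
- stand: green moulded stand (fixed), 92 x 56 mm, 24 mm high, long side along its x. Pocket 68 x 28 mm open at the top, 9 mm deep, for the spanner's foot; in its floor a groove 66 mm long and 11 mm wide, 8 mm deep, for the pins. Origin: centre of its underside
- stand_seat (a point): centre of the pocket's floor, 15 mm above the bench: the spanner's origin comes here when it stands in its place
- spanner: T-handled two-pin spanner, about 0.2 kg, at first upright in the stand within 1 mm of its place, its x along the stand's x. Foot: steel bar 58 x 20 x 12 mm, long side along x; two straight pins 5 mm in diameter stick out 6.5 mm below it at x = +26 and -26 mm; stem 14 mm in diameter; black T-bar on top. Origin: centre of the foot's underside (not the pin ends); z up. A half turn makes no difference
- spanner_grip (a point): centre of the black T-bar, 59 mm above the spanner's origin; the bar is 60 mm long (along the spanner's x), 16 mm wide (along its y), 18 mm high. Grip it across the 16 mm, fingers closing along the spanner's y
- beaker_a: empty glass beaker, 60 mm in diameter, 75 mm high (loose); leave alone. Origin: centre of its underside
- beaker_b: another such beaker; leave alone
- dish: clear plastic dish 90 mm in diameter, 14 mm high, with a spare black gasket in it (loose); leave alone. Origin: centre of its underside
- driver: screwdriver with a wooden handle, 190 mm long, lying along its x (loose); leave alone
Things that resemble listed ones, but are neither listed nor needed, are in the scene too. There is more than one size of the stand; the job needs the smaller.

How it is judged (in metres and radians):
On the way, in this order (a step that is already met when the one before it is completed fails the run):
1. both pins are down in the ring's holes (z of spanner in the frame of ring below 0.003 m and horizontal distance between spanner and ring below 0.003 m), for 0.2 s.
2. the ring is nipped up on its gasket with the spanner in it (value of joint nip above 0.0025 rad and z of spanner in the frame of ring below 0.003 m), for 0.2 s.
At the end, for the whole second after the job is handed in: The ring is still nipped up (nip above 0.0015 rad), the spanner stands upright (within 6 degrees) and at rest in its pocket in the green stand, its origin within 6 mm of stand_seat, and nothing touches it but the stand (value of joint nip above 0.0015 rad and distance between spanner and stand_seat below 0.006 m and angle between spanner's own z axis and vertical below 0.1 rad and linear speed of spanner below 0.01 m/s).
It fails at once if the ring is over-tightened (value of joint nip above 0.012 rad).
It fails at once if the spanner presses on the glass (contact force between spanner and window above 0.5 N).
It fails at once if the spanner is forced against the cell or the ring (contact force between spanner and cell above 25 N or contact force between spanner and ring above 25 N).
It fails at once if a beaker, the dish or the screwdriver is disturbed (moved more than 20 mm) (distance of any of beaker_a, beaker_b, dish, driver from where it was at the start of the episode above 0.02 m).
It also fails if it takes over 72 s, if anything falls off the work surface, if the arm or the gripper's body presses on something with over 40 N, if the wrist force passes 120 N, or if a joint passes its speed limit or range.

## Working session

There is one attempt and no reset: what is moved stays moved. The work goes in short steps, Python scripts to look and compute and a tool call to move; the robot and the scene stay as the last step left them, time stands still between calls to the robot, and variables do not carry over. Pictures are saved under pics/ and viewed, and the job is handed in when it is done.

Besides the shell and the picture viewer there is one more tool, called after ">>>" by a JSON object that holds its "op" and its "data". jog_arm: Moves the arm, as the interface text tells. Its arguments: {"type":"object","properties":{"deltas":{"type":"array"},"grip_force":{"type":"number"}},"required":["deltas"]}

```bash
mkdir -p pics; python3 - <<'E'
from workcell import env
import cv2
print(env.state(), env.nose_length)
for n in ("side","top"):
    im=env.grab_frame(n); cv2.imwrite(f"pics/{n}0.png",cv2.cvtColor(im,cv2.COLOR_RGB2BGR)); print(n,env.camera_params(n))
    for l in ("spanner","stand","ring","cell"):
        print(l,env.look_for(n,l))
E
```

```text
{'time_s': 0.0, 'qpos': array([ 6.40580351e+01,  1.83503906e+01,  8.97072999e+01, -3.60606871e-05,
        7.20433443e+01, -1.14662679e+00]), 'qvel': array([ 0.02692735, -0.13339297,  0.08997644, -0.04038874, -0.04122225,
       -0.03407412]), 'effort': array([-1.25843559e-03, -4.12445927e+01, -2.31978571e+01,  7.27015338e-02,
        4.52915090e-02, -1.28211072e-04]), 'ee_pos': array([240.93721072, 521.55473552, 230.12673487]), 'ee_rot': array([-1.79898985e+02, -1.98753651e-03,  1.55204671e+02]), 'force': array([ 0.1218617 , -0.55903962,  0.19671879]), 'torque': array([0.01925029, 0.03155774, 0.055876  ]), 'gripper_width': 91.07968040994437} 17.0
side {'fx': 351.63923357092557, 'fy': 351.63923357092557, 'cx': 256.10657942474205, 'cy': 191.82642033576414, 'k1': 0.0014935928925031445, 'xyz': array([ 67.03597845, 455.58037053, 528.66505198]), 'orientation': array([-123.59738741,    1.17301774, -133.91241584])}
spanner [{'xyz': [557.1, 137.5, 64.8], 'conf': 0.73}]
stand [{'xyz': [543.7, 142.0, 24.1], 'conf': 0.83}, {'xyz': [709.8, 164.6, 25.4], 'conf': 0.63}]
ring [{'xyz': [553.4, -179.6, 50.1], 'conf': 0.5}]
cell [{'xyz': [519.9, -135.2, 34.9], 'conf': 0.6}]
top {'fx': 395.5212469670667, 'fy': 395.5212469670667, 'cx': 254.43212233220459, 'cy': 193.99138511620757, 'k1': -0.09662606064994661, 'xyz': array([ 364.44405138,    3.18783573, 1120.6470881 ]), 'orientation': array([-170.97931537,   -0.38695072,  -88.74405812])}
spanner [{'xyz': [564.2, 128.2, 81.0], 'conf': 0.52}]
stand [{'xyz': [725.9, 161.0, 34.9], 'conf': 0.91}, {'xyz': [552.2, 121.4, 20.2], 'conf': 0.56}]
ring [{'xyz': [546.3, -164.4, 43.6], 'conf': 0.53}, {'xyz': [463.8, -400.6, 21.5], 'conf': 0.5}]
cell [{'xyz': [535.0, -156.4, 37.5], 'conf': 0.72}]
```

View pics/side0.png

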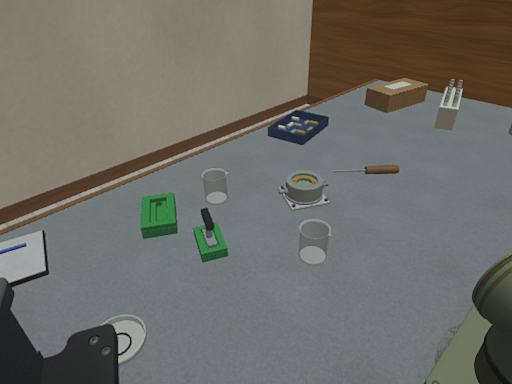

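View pics/top0.png

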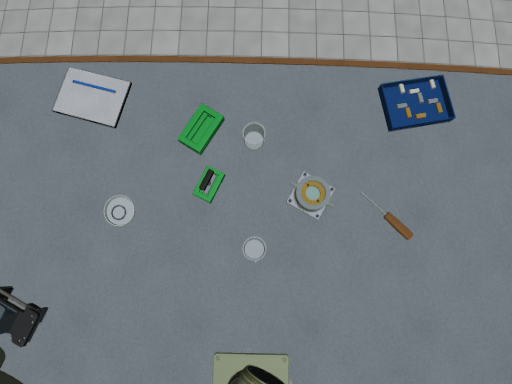

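The side picture shows the spanner in the small green stand at (208,238), the larger empty stand at (158,214), the cell with its ring at (304,187), and beakers at (215,186) and (314,242). In the top picture the small stand is at (209,184), the large one at (201,128), the cell at (313,193) and the beakers at (254,135) and (254,249).

Possible mistakes are the large stand (201,128) for the small one, and the gasket in the dish (119,211) for the ring. I choose the small stand that holds the spanner, at (209,184), and check it in a close crop.

```bash
cat > h.py <<'E'
import numpy as np, cv2
from scipy.spatial.transform import Rotation as R
from workcell import env
def cam(n):
    p=env.camera_params(n); return p,R.from_euler('xyz',p['orientation'],degrees=True).as_matrix(),np.array(p['xyz'])
def proj(n,P):
    p,M,t=cam(n); c=(np.atleast_2d(P)-t)@M; s=c[:,:2]/c[:,2:]; r2=(s**2).sum(1,keepdims=True)
    s=s*(1+p['k1']*r2); return s*[p['fx'],p['fy']]+[p['cx'],p['cy']]
def unproj(n,uv,z):
    p,M,t=cam(n); d=(np.atleast_2d(uv)-[p['cx'],p['cy']])/[p['fx'],p['fy']]; s=d.copy()
    for _ in range(20): s=d/(1+p['k1']*(s**2).sum(1,keepdims=True))
    v=np.c_[s,np.ones(len(s))]@M.T; return t+v*((z-t[2])/v[:,2])[:,None]
def crop(n,im,u,v,w,h,k,f):
    c=im[v:v+h,u:u+w]; c=cv2.resize(c,None,fx=k,fy=k,interpolation=cv2.INTER_CUBIC)
    cv2.imwrite(f,cv2.cvtColor(c,cv2.COLOR_RGB2BGR))
E
python3 - <<'E'
from h import *
t=cv2.cvtColor(cv2.imread('pics/top0.png'),cv2.COLOR_BGR2RGB); s=cv2.cvtColor(cv2.imread('pics/side0.png'),cv2.COLOR_BGR2RGB)
a=[cv2.resize(x,(400,300),interpolation=cv2.INTER_CUBIC) for x in (t[160:208,176:240],t[168:216,280:344],s[200:266,164:252],s[160:214,268:340])]
o=np.vstack([np.hstack(a[:2]),np.hstack(a[2:])]); cv2.imwrite('pics/crop0.png',cv2.cvtColor(o,cv2.COLOR_RGB2BGR))
E
```

```text
(no output)
```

View pics/crop0.png

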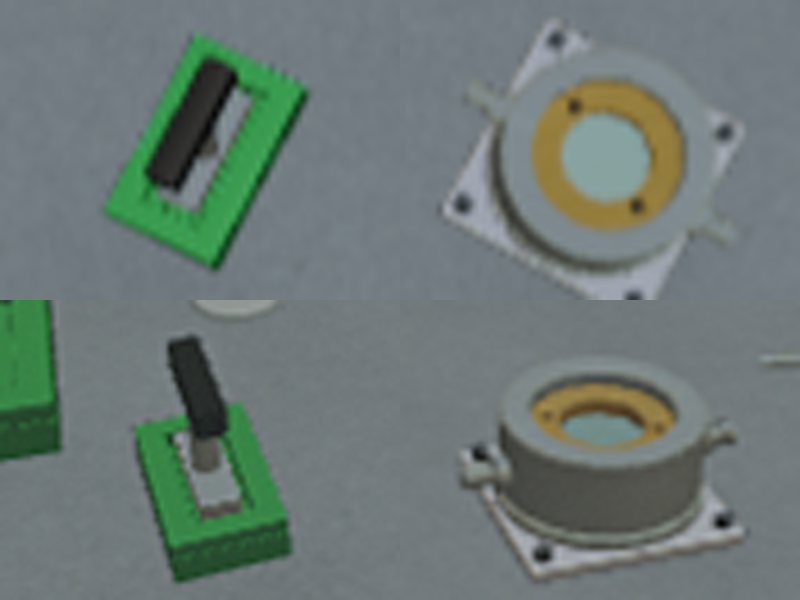

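The crop shows the right pair: the small stand with the spanner's T-bar, and the cell with the ring. The ring's holes are at top pixels of about (308,185) and (318,201). Next I fit the poses.

```bash
cat > fit.py <<'E'
from h import *
from scipy.optimize import minimize
im={n:cv2.cvtColor(cv2.imread(f'pics/{n}0.png'),cv2.COLOR_BGR2RGB) for n in('top','side')}
def box(x,y,yaw,L,W,z0,z1,ox=0,oy=0):
    c,s=np.cos(yaw),np.sin(yaw)
    return np.array([[x+c*(ox+a)-s*(oy+b),y+s*(ox+a)+c*(oy+b),z] for a in(-L/2,L/2) for b in(-W/2,W/2) for z in(z0,z1)])
K=8
def softhull(n,P,win):
    u,v,w,h=win; q=((proj(n,P)-[u-.5,v-.5])*K); hl=cv2.convexHull(q.astype(np.float32))
    m=np.zeros((h*K,w*K),np.float32); cv2.fillConvexPoly(m,np.round(hl*16).astype(np.int32),1,shift=4)
    return cv2.resize(m,(w,h),interpolation=cv2.INTER_AREA)
win={'top':(182,156,56,56),'side':(180,200,60,70)}
def green(n):
    u,v,w,h=win[n]; c=im[n][v:v+h,u:u+w].astype(float); g=c[...,1]-np.maximum(c[...,0],c[...,2]); return np.clip((g-5)/30,0,1)
for cams in (('top',),('side',),('top','side')):
    T={}
    for n in cams:
        m=(green(n)>.5).astype(np.uint8); 
        k,l,st,_=cv2.connectedComponentsWithStats(m); 
        m=(l==1+np.argmax(st[1:,4])).astype(np.uint8)
        cs,_=cv2.findContours(m,cv2.RETR_EXTERNAL,cv2.CHAIN_APPROX_NONE); cv2.drawContours(m,cs,-1,1,-1); T[n]=m
    def cost(p,off=None):
        e=0
        for n in cams:
            a=softhull(n,box(p[0],p[1],p[2],92,56,0,24),win[n]); d=np.abs(a-T[n])
            e+=d.sum()
        return e
    best=None
    for y0 in np.radians([-35,-25,-45, 30]):
      for dx in (0,):
        r=minimize(cost,[552,124,y0],method='Nelder-Mead',options=dict(initial_simplex=[[552,124,y0],[560,124,y0],[552,132,y0],[552,124,y0+.15]],xatol=.02,fatol=.01))
        if best is None or r.fun<best.fun: best=r
    print(cams,best.x[:2],np.degrees(best.x[2]),best.fun,[T[n].sum() for n in cams])
E
python3 fit.py
python3 - <<'E'
from h import *
h=unproj('top',[[308,185],[317.9,201]],46); print(h,np.linalg.norm(h[0]-h[1]),h.mean(0),np.degrees(np.arctan2(*(h[1]-h[0])[1::-1])))
# side holes crop: scale 5.556 (72 wide->400; 54->300)
h=unproj('side',np.array([[547,414-300],[657,428-300]])*[1,1]/5.556+[268-400/5.556,160],46);print(h,h.mean(0),np.degrees(np.arctan2(*(h[1]-h[0])[1::-1])))
E
```

```text
('top',) [567.28611049 131.32642431] -25.385130470410193 27.53125 [np.uint64(681)]
('side',) [567.70646213 130.10052399] -25.623240097013586 272.609375 [np.uint64(708)]
('top', 'side') [567.61646847 130.56861724] -25.320882792186065 306.640625 [np.uint64(681), np.uint64(708)]
[[ 563.78165945 -148.05651807   46.        ]
 [ 519.65452058 -175.46566916   46.        ]] 51.946760707392386 [ 541.71809002 -161.76109361   46.        ] -148.15391160946763
[[ 564.34035779 -147.71580566   46.        ]
 [ 520.06868944 -173.66876122   46.        ]] [ 542.20452361 -160.69228344   46.        ] -149.620297762215
```

```bash
cat >> fit.py <<'E'
print('--bar')
win={'top':(182,156,56,56),'side':(190,200,40,40)}
D={}
for n in win:
    u,v,w,h=win[n]; c=im[n][v:v+h,u:u+w].astype(float); m=(c.max(2)<75).astype(np.uint8)
    k,l,st,_=cv2.connectedComponentsWithStats(m); D[n]=(l==1+np.argmax(st[1:,4])); print(n,D[n].sum())
for cams in (('top',),('side',),('top','side')):
    cost=lambda p:sum(np.abs(softhull(n,box(p[0],p[1],p[2],60,16,65,83),win[n])-D[n]).sum() for n in cams)
    r=min((minimize(cost,[567,131,y0],method='Nelder-Mead',options=dict(initial_simplex=[[567,131,y0],[573,131,y0],[567,137,y0],[567,131,y0+.1]])) for y0 in np.radians([-30,-25,-20])),key=lambda r:r.fun)
    print(cams,r.x[:2],np.degrees(r.x[2]),r.fun)
print('--cell')
a=np.linspace(0,2*np.pi,60)[:-1]
win={'top':(284,166,58,58),'side':(270,160,70,60)}
# ring gold+inner: fill gold contour; visible opening through bore
for n in win:
    u,v,w,h=win[n]; c=im[n][v:v+h,u:u+w].astype(float); g=(c[...,0]-c[...,2]>30).astype(np.uint8)
    p=unproj(n,np.argwhere(g)[:,::-1]+[u,v],46)
    cs,_=cv2.findContours(g,cv2.RETR_EXTERNAL,cv2.CHAIN_APPROX_NONE); m=g.copy(); cv2.drawContours(m,cs,-1,1,-1)
    D[n]=m; print(n,g.sum(),m.sum())
for cams in (('top',),('side',),('top','side')):
    def cost(p):
        e=0
        for n in cams:
            mm=1
            for rr,z in((33.5,46),(34,54)): mm=mm*softhull(n,np.c_[p[0]+rr*np.cos(a),p[1]+rr*np.sin(a),0*a+z],win[n])
            e+=np.abs(mm-D[n]).sum()
        return e
    r=minimize(cost,[542,-161],method='Nelder-Mead',options=dict(initial_simplex=[[542,-161],[547,-161],[542,-155]]))
    print(cams,r.x,r.fun)
E
python3 fit.py
```

```text
('top',) [567.28611049 131.32642431] -25.385130470410193 27.53125 [np.uint64(681)]
('side',) [567.70646213 130.10052399] -25.623240097013586 272.609375 [np.uint64(708)]Traceback (most recent call last):
  File "fit.py", line 31, in <module>
    r=minimize(cost,[552,124,y0],method='Nelder-Mead',options=dict(initial_simplex=[[552,124,y0],[560,124,y0],[552,132,y0],[552,124,y0+.15]],xatol=.02,fatol=.01))
    res = _minimize_neldermead(fun, x0, args, callback, bounds=bounds,
                               **options)
    fxr = func(xr)
    fx = function(np.copy(x), *(wrapper_args + args))
  File "fit.py", line 25, in cost
    a=softhull(n,box(p[0],p[1],p[2],92,56,0,24),win[n]); d=np.abs(a-T[n])
  File "fit.py", line 9, in softhull
    u,v,w,h=win; q=((proj(n,P)-[u-.5,v-.5])*K); hl=cv2.convexHull(q.astype(np.float32))
                     ~~~~^^^^^
  File "h.py", line 7, in proj
    p,M,t=cam(n); c=(np.atleast_2d(P)-t)@M; s=c[:,:2]/c[:,2:]; r2=(s**2).sum(1,keepdims=True)
          ~~~^^^
  File "h.py", line 5, in cam
    p=env.camera_params(n); return p,R.from_euler('xyz',p['orientation'],degrees=True).as_matrix(),np.array(p['xyz'])
ValueError: time passes only in moves, steps and waits
```

```bash
sed -i 's/^def cam(n):/import functools\n@functools.lru_cache(None)\ndef cam(n):/' h.py; python3 fit.py
```

```text
('top',) [567.28611049 131.32642431] -25.385130470410193 27.53125 [np.uint64(681)]
('side',) [567.70646213 130.10052399] -25.623240097013586 272.609375 [np.uint64(708)]
('top', 'side') [567.61646847 130.56861724] -25.320882792186065 306.640625 [np.uint64(681), np.uint64(708)]
--bar
top 145
side 185
('top',) [567.6965984  130.42733432] -24.426189450035324 26.53125
('side',) [567.82635581 130.80691294] -26.168544045781385 32.84375
('top', 'side') [567.86668788 130.80428068] -26.064311086159382 60.890625
--cell
top 296 457
side 161 161
('top',) [ 543.29391479 -160.16830923] 16.174560546875
('side',) [ 545.21306399 -161.99477985] 86.6328125
('top', 'side') [ 543.49224084 -160.41596775] 108.716796875
```

```bash
cat >> h.py <<'E'
def delta(P,yaw=None):
    s=env.state(); M=R.from_euler('xyz',s['ee_rot'],degrees=True).as_matrix()
    ps=s['ee_rot'][2]; Rz=np.array([[np.cos(np.radians(ps)),np.sin(np.radians(ps)),0],[np.sin(np.radians(ps)),-np.cos(np.radians(ps)),0],[0,0,-1]]).T
    d=(np.array(P)-s['ee_pos'])@Rz
    print('tool delta mm',d.round(1),'turn',None if yaw is None else round((ps-yaw+180)%360-180,2),'dist',np.linalg.norm(d).round(0))
def st():
    s=env.state(); print({k:np.round(s[k],2) for k in('time_s','ee_pos','ee_rot','force','torque','gripper_width')}, 'q',np.round(s['qpos'],1))
E
python3 - <<'E'
from h import *
delta([567.7,130.8,135],154.6)
print(unproj('top',[[254,138],[254,250]],0))
st()
E
```

```text
tool delta mm [-460.5 -218.1   95.9] turn 0.6 dist 518.0
[[709.12411185   4.44531294   0.        ]
 [383.06959508  -2.75904027   0.        ]]
{'time_s': np.float64(0.5), 'ee_pos': array([241.15, 521.96, 230.93]), 'ee_rot': array([-180. ,    0. ,  155.2]), 'force': array([ 0.63, -0.34,  0.14]), 'torque': array([0.  , 0.01, 0.02]), 'gripper_width': np.float64(91.4)} q [64.1 18.3 89.6 -0.  72.  -1.1]
```

>>> {"op": "jog_arm", "data": {"deltas": [[[-0.01,-0.004,0.0,0.6,0.05],[-0.028,-0.013,0.004,0.6,0.05],[-0.055,-0.026,0.01,0.6,0.05],[-0.09,-0.043,0.018,0.6,0.05],[-0.125,-0.059,0.026,0.6,0.05],[-0.16,-0.076,0.033,0.6,0.05],[-0.195,-0.092,0.041,0.6,0.05],[-0.23,-0.109,0.048,0.6,0.05],[-0.265,-0.126,0.055,0.6,0.05],[-0.3,-0.142,0.062,0.6,0.05],[-0.335,-0.159,0.07,0.6,0.05],[-0.37,-0.175,0.077,0.6,0.05],[-0.4,-0.189,0.083,0.6,0.05],[-0.425,-0.201,0.089,0.6,0.05],[-0.443,-0.21,0.092,0.6,0.05],[-0.454,-0.215,0.095,0.6,0.05],[-0.4605,-0.218,0.096,0.6,0.05],[-0.4605,-0.218,0.096,0.6,0.05],[-0.4605,-0.218,0.096,0.6,0.05]]]}}

```text
time_s: 2.08
ee_pos: [567.4, 131.3, 135.0]
ee_rot: [180.0, -0.0, 154.6]
force: [-0.2, 0.2, -0.0]
gripper_width: 49.8
```

```bash
python3 - <<'E'
from h import *
st(); delta([567.7,130.8,72],154.6)
t=env.grab_frame('top'); s=env.grab_frame('side')
a=[cv2.resize(x,(400,300),interpolation=cv2.INTER_CUBIC) for x in (t[150:222,160:256],s[180:270,150:270])]
o=np.hstack(a); cv2.imwrite('pics/c1.png',cv2.cvtColor(o,cv2.COLOR_RGB2BGR))
E
```

```text
{'time_s': np.float64(2.08), 'ee_pos': array([567.36, 131.31, 135.04]), 'ee_rot': array([ 1.7999e+02, -3.0000e-02,  1.5460e+02]), 'force': array([-0.22,  0.23, -0.01]), 'torque': array([ 0.02, -0.04,  0.04]), 'gripper_width': np.float64(49.83)} q [ 11.9  23.3  96.7   0.   60.  -52.7]
tool delta mm [-0.5 -0.3 63. ] turn -0.0 dist 63.0
```

View pics/c1.png

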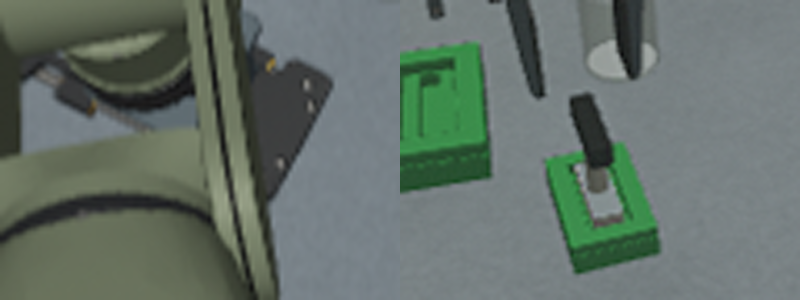

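The side view shows the fingers above and either side of the bar, which sits at crop (592,130). The top view is blocked by the arm. I lower and grip.

>>> {"op": "jog_arm", "data": {"deltas": [[[-0.0005,-0.0003,0.01,0,0.05],[-0.0005,-0.0003,0.03,0,0.05],[-0.0005,-0.0003,0.048,0,0.05],[-0.0005,-0.0003,0.058,0,0.05],[-0.0005,-0.0003,0.063,0,0.05],[-0.0005,-0.0003,0.063,0,0.05],[-0.0005,-0.0003,0.063,0,0.03],[-0.0005,-0.0003,0.063,0,0.02],[-0.0005,-0.0003,0.063,0,0.016],[-0.0005,-0.0003,0.063,0,0.013],[-0.0005,-0.0003,0.063,0,0.01],[-0.0005,-0.0003,0.063,0,0.01],[-0.0005,-0.0003,0.063,0,0.01]]], "grip_force": 40}}

```text
time_s: 3.27
ee_pos: [568.3, 130.5, 72.4]
ee_rot: [180.0, 0.0, 154.6]
force: [0.3, 0.3, 2.2]
gripper_width: 15.9
```

```bash
python3 - <<'E'
from h import *
st()
s=env.grab_frame('side'); crop('side',s,150,180,120,90,5,'pics/c2.png')
E
```

```text
{'time_s': np.float64(3.27), 'ee_pos': array([568.34, 130.5 ,  72.4 ]), 'ee_rot': array([1.7997e+02, 3.0000e-02, 1.5459e+02]), 'force': array([0.29, 0.33, 2.23]), 'torque': array([ 0.04,  0.02, -0.01]), 'gripper_width': np.float64(15.95)} q [ 11.8  27.1 100.9   0.   52.  -52.8]
```

View pics/c2.png

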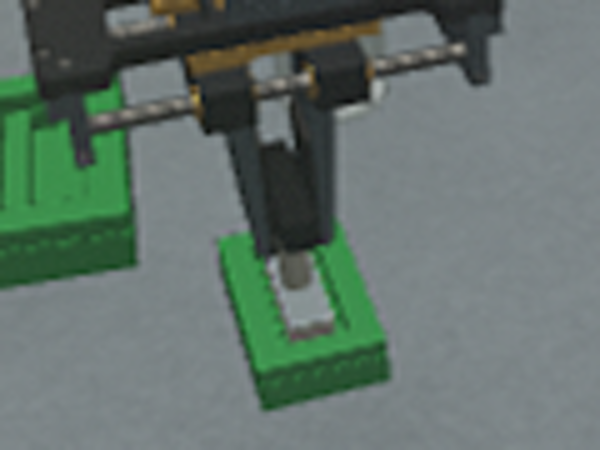

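The bar is gripped at 15.9 mm and the foot is seated. I lift straight up.

>>> {"op": "jog_arm", "data": {"deltas": [[[0,0,-0.003,0,0.01],[0,0,-0.01,0,0.01],[0,0,-0.02,0,0.01],[0,0,-0.035,0,0.01],[0,0,-0.055,0,0.01],[0,0,-0.075,0,0.01],[0,0,-0.092,0,0.01],[0,0,-0.1,0,0.01],[0,0,-0.103,0,0.01],[0,0,-0.103,0,0.01]]]}}

```text
time_s: 4.15
ee_pos: [568.2, 130.5, 175.6]
ee_rot: [180.0, 0.0, 154.6]
force: [0.2, -0.0, -2.7]
gripper_width: 15.7
```

```bash
python3 - <<'E'
from h import *
st(); delta([542.4,-160.9,170],31)
t=env.grab_frame('top');s=env.grab_frame('side'); crop('side',s,150,130,160,120,5,'pics/c3.png')
crop('top',t,150,130,160,120,5,'pics/c3t.png')
E
```

```text
{'time_s': np.float64(4.15), 'ee_pos': array([568.21, 130.5 , 175.55]), 'ee_rot': array([1.7996e+02, 5.0000e-02, 1.5460e+02]), 'force': array([ 0.15, -0.01, -2.71]), 'torque': array([ 0.04,  0.02, -0.04]), 'gripper_width': np.float64(15.75)} q [ 11.8  21.2  93.5   0.   65.2 -52.8]
tool delta mm [-101.7 -274.3    5.6] turn 123.6 dist 293.0
```

View pics/c3.png

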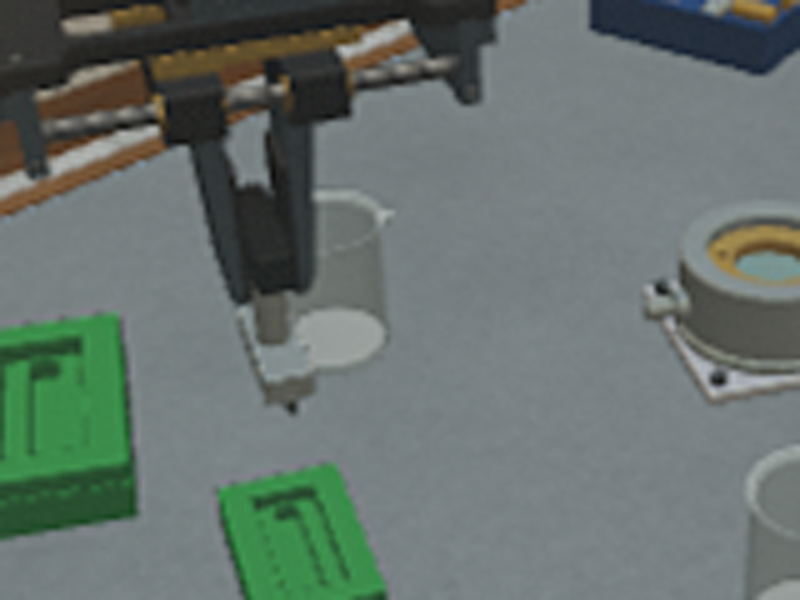

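The spanner is held upright and its pin is visible at crop (291,407); the stand is empty. I carry it over the cell while turning.

>>> {"op": "jog_arm", "data": {"deltas": [[[-0.003,-0.008,0,3.5,0.01],[-0.008,-0.022,0,10,0.01],[-0.014,-0.038,0,17,0.01],[-0.02,-0.055,0,24,0.01],[-0.027,-0.072,0,31,0.01],[-0.033,-0.089,0,38,0.01],[-0.039,-0.106,0,45,0.01],[-0.046,-0.123,0,52,0.01],[-0.052,-0.14,0,59,0.01],[-0.058,-0.157,0,66,0.01],[-0.064,-0.174,0,73,0.01],[-0.071,-0.191,0,80,0.01],[-0.077,-0.208,0,87,0.01],[-0.083,-0.224,0,94,0.01],[-0.088,-0.238,0,101,0.01],[-0.093,-0.251,0,108,0.01],[-0.0975,-0.263,0,115,0.01],[-0.1,-0.27,0,120,0.01],[-0.1015,-0.274,0,123,0.01],[-0.1017,-0.2743,0,123.6,0.01]]]}}

```text
time_s: 5.92
ee_pos: [541.5, -161.7, 173.5]
ee_rot: [-179.9, 0.1, 30.9]
force: [0.3, 0.0, -2.4]
gripper_width: 15.7
```

>>> {"op": "jog_arm", "data": {"deltas": [[[0,0,0.01,0,0.01],[0,0,0.025,0,0.01],[0,0,0.04,0,0.01],[0,0,0.045,0,0.01],[0,0,0.045,0,0.01]]]}}

```text
time_s: 6.33
ee_pos: [540.9, -160.0, 127.6]
ee_rot: [-179.8, 0.2, 31.1]
force: [0.2, 1.0, -2.8]
gripper_width: 15.6
```

```bash
python3 - <<'E'
from h import *
st()
t=env.grab_frame('top');s=env.grab_frame('side'); cv2.imwrite('pics/side4.png',s[...,::-1]); cv2.imwrite('pics/top4.png',t[...,::-1]); crop('side',s,260,140,90,75,8,'pics/c4.png')
E
```

```text
{'time_s': np.float64(6.33), 'ee_pos': array([ 540.91, -160.01,  127.56]), 'ee_rot': array([-179.78,    0.18,   31.08]), 'force': array([ 0.15,  0.97, -2.82]), 'torque': array([-0.04,  0.13, -0.  ]), 'gripper_width': np.float64(15.65)} q [-17.7  22.3  99.6   0.   58.4  41.3]
```

View pics/c4.png

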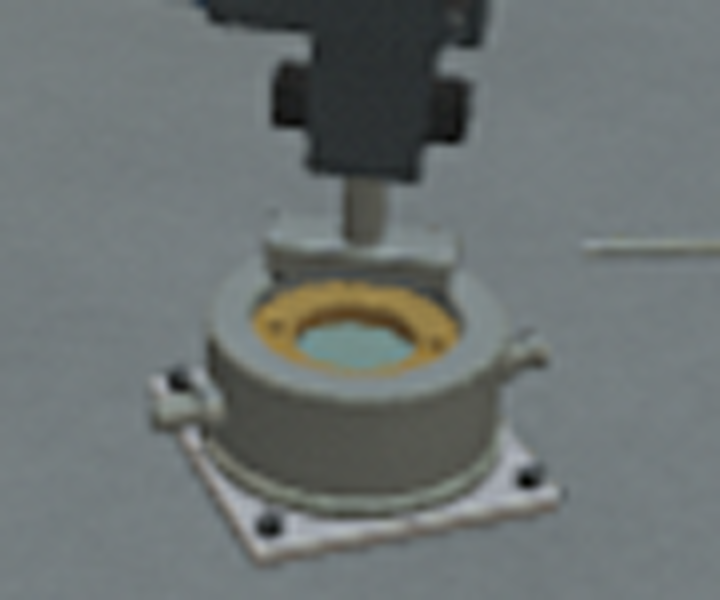

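View pics/top4.png

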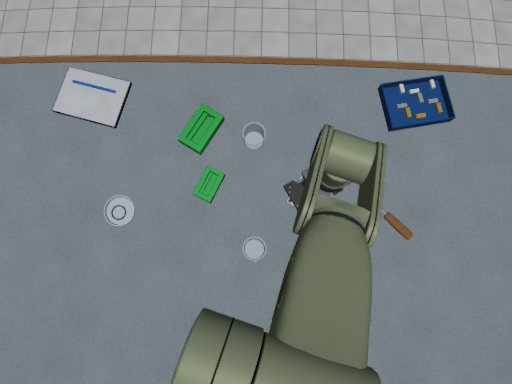

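The foot hangs above the far part of the ring in the picture, with the ring's holes at crop (278,327) and (437,345). The arm was still settling, so I let it settle and then overlay the model.

>>> {"op": "jog_arm", "data": {"deltas": [[[0,0,0.003,0,0.01],[0,0,0.006,0,0.01],[0,0,0.006,0,0.01],[0,0,0.006,0,0.01],[0,0,0.006,0,0.01]]]}}

```text
time_s: 6.85
ee_pos: [542.4, -161.0, 124.2]
ee_rot: [180.0, -0.0, 31.0]
force: [0.1, -1.4, -2.0]
gripper_width: 15.8
```

```bash
cat > ov.py <<'E'
from h import *
import sys
s=env.grab_frame('side'); st(); q=env.state(); p=q['ee_pos']; ya=np.radians(q['ee_rot'][2]); dx=float(sys.argv[2]) if len(sys.argv)>2 else 0
c,n=np.cos(ya),np.sin(ya); K=8;u,v,w,h=260,140,90,75
def px(P): return tuple(int(round(a)) for a in ((proj('side',P)[0]-[u-.5,v-.5])*K))
I=cv2.resize(s[v:v+h,u:u+w],None,fx=K,fy=K,interpolation=cv2.INTER_CUBIC)[...,::-1].copy()
cv2.imwrite('pics/raw_'+sys.argv[1],I)
oz=p[2]-57.4
def W(a,b,z): a+=dx; return [p[0]+c*a+n*b,p[1]+n*a-c*b,z]
for z in(oz,oz+12):
  pts=[px(W(a,b,z)) for a,b in((-29,-10),(29,-10),(29,10),(-29,10))]; cv2.polylines(I,[np.array(pts)],True,(0,0,255),1)
for a in(-26,26): cv2.line(I,px(W(a,0,oz)),px(W(a,0,oz-6.5)),(255,0,255),1)
rx,ry,ra=542.2,-160.9,np.radians(31)
th=np.linspace(0,6.28,60)
for rr,z,col in((33.5,46,(0,255,255)),(20,46,(0,255,255)),(48,54,(255,255,0)),(34,54,(255,255,0))):
  cv2.polylines(I,[np.array([px([rx+rr*np.cos(t),ry+rr*np.sin(t),z]) for t in th])],True,col,1)
for k in(-26,26):
  cv2.polylines(I,[np.array([px([rx+k*np.cos(ra)+3.5*np.cos(t),ry+k*np.sin(ra)+3.5*np.sin(t),46]) for t in th])],True,(0,255,0),1)
cv2.imwrite('pics/'+sys.argv[1],I)
E
python3 ov.py c5.png; sed '/^print(.--cell/,$d' fit.py >/dev/null
```

```text
{'time_s': np.float64(6.9), 'ee_pos': array([ 542.49, -160.99,  124.2 ]), 'ee_rot': array([ 1.7998e+02, -3.0000e-02,  3.1000e+01]), 'force': array([ 0.33, -0.4 , -2.48]), 'torque': array([-0.05,  0.08,  0.03]), 'gripper_width': np.float64(16.0)} q [-17.7  22.5  99.8   0.   57.7  41.3]
```

View pics/c5.png

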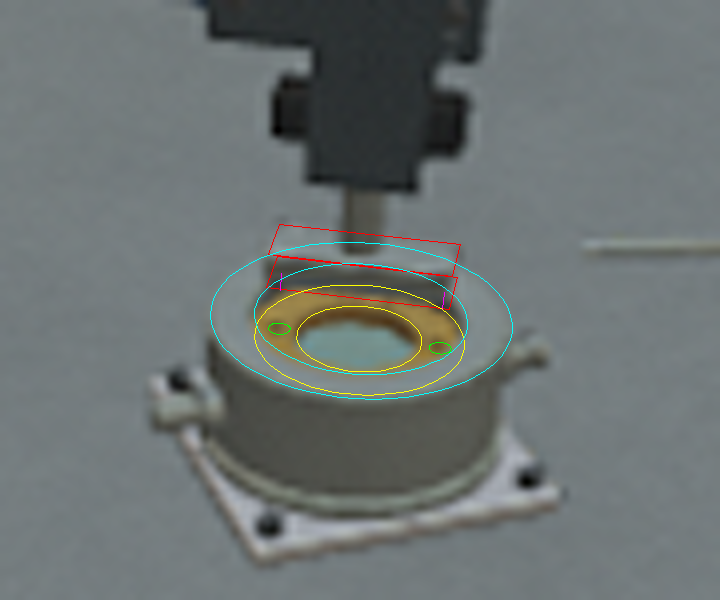

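View pics/raw_c5.png

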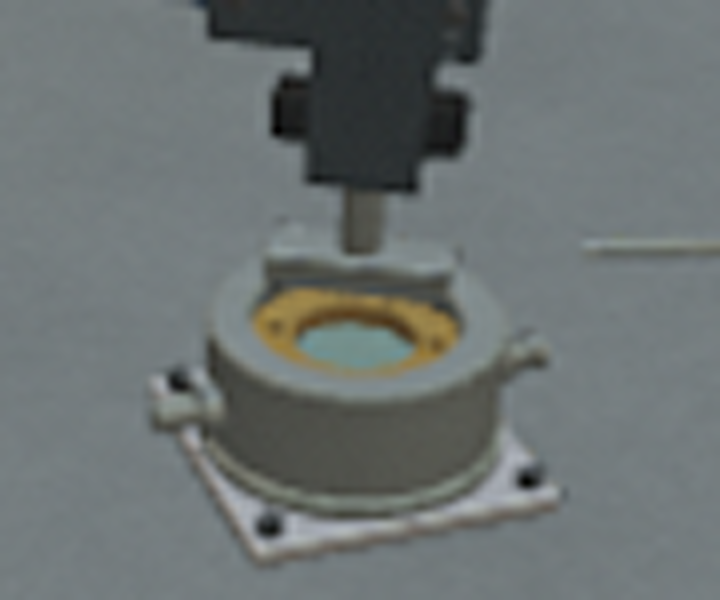

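The overlay agrees with the cell, the holes and the foot to about 1 mm. I go down in small steps, watching the force.

>>> {"op": "jog_arm", "data": {"deltas": [[[-0.0002,0,0.003,0,0.01],[-0.0002,0,0.007,0,0.01],[-0.0002,0,0.01,0,0.01],[-0.0002,0,0.012,0,0.01],[-0.0002,0,0.0125,0,0.01],[-0.0002,0,0.0125,0,0.01],[-0.0002,0,0.0125,0,0.01]]]}}

```text
time_s: 7.48
ee_pos: [542.2, -161.0, 111.4]
ee_rot: [-180.0, -0.0, 31.0]
force: [-0.0, 0.2, -2.5]
gripper_width: 15.7
```

>>> {"op": "jog_arm", "data": {"deltas": [[[0,0,0.0005,0,0.01],[0,0,0.001,0,0.01],[0,0,0.001,0,0.01],[0,0,0.001,0,0.01]]]}}

```text
time_s: 7.82
ee_pos: [542.2, -161.0, 110.5]
ee_rot: [-180.0, -0.0, 31.0]
force: [-0.0, 0.3, -2.5]
gripper_width: 15.9
```

>>> {"op": "jog_arm", "data": {"deltas": [[[0,0,0.0005,0,0.01],[0,0,0.001,0,0.01],[0,0,0.001,0,0.01],[0,0,0.001,0,0.01]]]}}

```text
time_s: 8.15
ee_pos: [542.1, -161.0, 109.4]
ee_rot: [-180.0, -0.0, 31.0]
force: [1.1, -0.4, -2.3]
gripper_width: 15.8
```

>>> {"op": "jog_arm", "data": {"deltas": [[[0,0,0.0003,0,0.01],[0,0,0.0005,0,0.01],[0,0,0.0005,0,0.01]]]}}

```text
time_s: 8.4
ee_pos: [542.1, -161.0, 108.9]
ee_rot: [-180.0, -0.0, 31.0]
force: [0.9, 0.4, -1.6]
gripper_width: 16.1
```

```bash
python3 -c "
from h import *
st()"
```

```text
{'time_s': np.float64(8.4), 'ee_pos': array([ 542.12, -161.01,  108.88]), 'ee_rot': array([-179.99,   -0.  ,   31.  ]), 'force': array([ 0.86,  0.4 , -1.56]), 'torque': array([-0.06,  0.16,  0.04]), 'gripper_width': np.float64(16.09)} q [-17.7  23.4 100.9   0.   55.7  41.3]
```

>>> {"op": "jog_arm", "data": {"deltas": [[[0,0,0.0003,0,0.01],[0,0,0.0005,0,0.01],[0,0,0.0005,0,0.01]]]}}

```text
time_s: 8.65
ee_pos: [542.1, -161.0, 108.4]
ee_rot: [-180.0, -0.0, 31.0]
force: [0.7, 0.6, -2.7]
gripper_width: 15.7
```

```bash
python3 -c "
from h import *
st()"
```

```text
{'time_s': np.float64(8.65), 'ee_pos': array([ 542.13, -161.02,  108.38]), 'ee_rot': array([-179.99,   -0.  ,   31.  ]), 'force': array([ 0.72,  0.65, -2.65]), 'torque': array([-0.09,  0.15,  0.02]), 'gripper_width': np.float64(15.7)} q [-17.7  23.4 100.9   0.   55.6  41.3]
```

>>> {"op": "jog_arm", "data": {"deltas": [[[0,0,0.0005,0,0.01],[0,0,0.001,0,0.01],[0,0,0.001,0,0.01]]]}}

```text
time_s: 8.9
ee_pos: [542.1, -161.0, 107.3]
ee_rot: [-180.0, 0.0, 31.0]
force: [-0.1, -0.0, -2.2]
gripper_width: 15.7
```

```bash
python3 -c "
from h import *
st()"
```

```text
{'time_s': np.float64(8.9), 'ee_pos': array([ 542.1 , -161.03,  107.3 ]), 'ee_rot': array([-179.99,    0.  ,   31.  ]), 'force': array([-0.08, -0.04, -2.16]), 'torque': array([-0.12,  0.18, -0.01]), 'gripper_width': np.float64(15.71)} q [-17.7  23.5 101.    0.   55.5  41.3]
```

>>> {"op": "jog_arm", "data": {"deltas": [[[0,0,0.0005,0,0.01],[0,0,0.001,0,0.01],[0,0,0.001,0,0.01]]]}}

```text
time_s: 9.15
ee_pos: [542.1, -161.0, 106.3]
ee_rot: [-180.0, 0.0, 31.0]
force: [0.4, -1.1, -1.8]
gripper_width: 15.8
```

```bash
python3 -c "
from h import *
st()"
```

```text
{'time_s': np.float64(9.15), 'ee_pos': array([ 542.1 , -161.02,  106.33]), 'ee_rot': array([-179.99,    0.  ,   31.  ]), 'force': array([ 0.45, -1.12, -1.8 ]), 'torque': array([-0.09,  0.18, -0.01]), 'gripper_width': np.float64(15.8)} q [-17.7  23.6 101.1   0.   55.4  41.3]
```

The pins are going in freely, about 3.6 mm so far. I continue until the foot touches the ring's face.

>>> {"op": "jog_arm", "data": {"deltas": [[[0,0,0.0005,0,0.01],[0,0,0.001,0,0.01],[0,0,0.0015,0,0.01],[0,0,0.002,0,0.01],[0,0,0.002,0,0.01]]]}}

```text
time_s: 9.57
ee_pos: [542.1, -161.0, 104.3]
ee_rot: [-180.0, 0.0, 31.0]
force: [-0.1, 0.0, -2.7]
gripper_width: 15.9
```

>>> {"op": "jog_arm", "data": {"deltas": [[[0,0,0.0003,0,0.01],[0,0,0.0005,0,0.01],[0,0,0.0005,0,0.01]]]}}

```text
time_s: 9.82
ee_pos: [542.1, -161.0, 103.9]
ee_rot: [-180.0, -0.0, 31.0]
force: [-1.1, -0.4, -2.6]
gripper_width: 16.1
```

>>> {"op": "jog_arm", "data": {"deltas": [[[0,0,0.0003,0,0.01],[0,0,0.0005,0,0.01],[0,0,0.0005,0,0.01]]]}}

```text
time_s: 10.07
ee_pos: [542.2, -161.0, 103.4]
ee_rot: [180.0, -0.0, 31.0]
force: [-0.8, -0.3, -2.2]
gripper_width: 15.9
```

```bash
python3 ov.py c6.png
```

```text
{'time_s': np.float64(10.12), 'ee_pos': array([ 542.2 , -161.03,  103.43]), 'ee_rot': array([ 1.8e+02, -1.0e-02,  3.1e+01]), 'force': array([-1.02, -0.81, -1.33]), 'torque': array([-0.08,  0.15,  0.  ]), 'gripper_width': np.float64(15.86)} q [-17.7  23.8 101.3   0.   55.   41.3]
```

View pics/raw_c6.png

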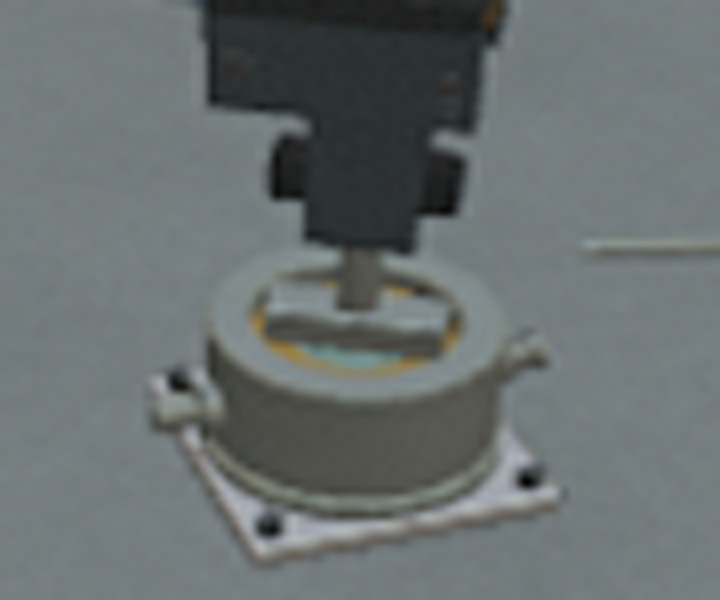

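The foot is down in the bore, centred over the opening. I touch down to confirm it is on the face.

>>> {"op": "jog_arm", "data": {"deltas": [[[0,0,0.0003,0,0.01],[0,0,0.0003,0,0.01],[0,0,0.0003,0,0.01]]]}}

```text
time_s: 10.37
ee_pos: [542.2, -161.0, 103.3]
ee_rot: [180.0, -0.0, 31.0]
force: [-0.3, 0.2, 0.3]
gripper_width: 15.7
```

```bash
python3 -c "
from h import *
st()"
```

```text
{'time_s': np.float64(10.37), 'ee_pos': array([ 542.18, -161.04,  103.33]), 'ee_rot': array([ 1.8e+02, -1.0e-02,  3.1e+01]), 'force': array([-0.31,  0.22,  0.27]), 'torque': array([-0.07,  0.27,  0.03]), 'gripper_width': np.float64(15.72)} q [-17.7  23.8 101.3   0.   55.   41.3]
```

>>> {"op": "jog_arm", "data": {"deltas": [[[0,0,0.0003,0,0.01],[0,0,0.0003,0,0.01],[0,0,0.0003,0,0.01]]]}}

```text
time_s: 10.62
ee_pos: [542.2, -161.1, 103.3]
ee_rot: [180.0, -0.0, 31.0]
force: [-1.7, -0.4, 3.1]
gripper_width: 15.6
```

```bash
python3 -c "
from h import *
st()"
```

```text
{'time_s': np.float64(10.62), 'ee_pos': array([ 542.23, -161.06,  103.29]), 'ee_rot': array([ 1.7999e+02, -2.0000e-02,  3.1000e+01]), 'force': array([-1.69, -0.42,  3.1 ]), 'torque': array([-0.01,  0.43, -0.01]), 'gripper_width': np.float64(15.56)} q [-17.7  23.8 101.3   0.   54.9  41.3]
```

The foot rests at TCP z 103.3 and pushes back with about 5 N, so it is fully home. I ease off the press and start turning clockwise. The gasket cannot be met before 23° plus pin play.

>>> {"op": "jog_arm", "data": {"deltas": [[[0,0,-0.0003,0.5,0.01],[0,0,-0.0003,1.5,0.01],[0,0,-0.0003,2.5,0.01],[0,0,-0.0003,3.5,0.01],[0,0,-0.0003,4.5,0.01],[0,0,-0.0003,5.5,0.01],[0,0,-0.0003,6.5,0.01],[0,0,-0.0003,7.5,0.01],[0,0,-0.0003,8,0.01]]]}}

```text
time_s: 11.37
ee_pos: [542.3, -161.2, 103.3]
ee_rot: [180.0, -0.0, 22.9]
force: [-0.5, -0.6, 3.5]
gripper_width: 15.7
```

```bash
python3 -c "
from h import *
st()"
```

```text
{'time_s': np.float64(11.37), 'ee_pos': array([ 542.35, -161.16,  103.27]), 'ee_rot': array([ 1.7998e+02, -2.0000e-02,  2.2920e+01]), 'force': array([-0.52, -0.58,  3.45]), 'torque': array([-0.22,  0.19,  0.08]), 'gripper_width': np.float64(15.68)} q [-17.7  23.8 101.3  -0.   54.9  49.4]
```

>>> {"op": "jog_arm", "data": {"deltas": [[[0,0,0,1,0.01],[0,0,0,2,0.01],[0,0,0,3,0.01],[0,0,0,4,0.01],[0,0,0,5,0.01],[0,0,0,6,0.01],[0,0,0,7,0.01]]]}}

```text
time_s: 11.95
ee_pos: [542.3, -161.0, 103.3]
ee_rot: [180.0, -0.0, 15.9]
force: [-0.6, -0.3, 4.7]
gripper_width: 15.9
```

```bash
python3 -c "
from h import *
st()"
```

```text
{'time_s': np.float64(11.95), 'ee_pos': array([ 542.28, -161.04,  103.27]), 'ee_rot': array([ 1.7999e+02, -2.0000e-02,  1.5900e+01]), 'force': array([-0.65, -0.28,  4.72]), 'torque': array([-0.16,  0.17,  0.14]), 'gripper_width': np.float64(15.92)} q [-17.7  23.8 101.3   0.   54.9  56.4]
```

>>> {"op": "jog_arm", "data": {"deltas": [[[0,0,-0.0004,1,0.01],[0,0,-0.0004,2,0.01],[0,0,-0.0004,3,0.01],[0,0,-0.0004,4,0.01],[0,0,-0.0004,5,0.01],[0,0,-0.0004,6,0.01],[0,0,-0.0004,6.5,0.01],[0,0,-0.0004,6.5,0.01]]]}}

```text
time_s: 12.62
ee_pos: [542.1, -161.0, 103.3]
ee_rot: [-180.0, 0.0, 9.5]
force: [0.9, -0.9, -0.1]
gripper_width: 15.7
```

```bash
cat > q.sh <<'E'
python3 -c "
from workcell import env
s=env.state();print('yaw %.2f Tz %.3f'%(s['ee_rot'][2],s['torque'][2]),'F',s['force'].round(1),'p',s['ee_pos'].round(2),'t %.2f'%s['time_s'])"
E
bash q.sh
```

```text
yaw 9.46 Tz 0.013 F [ 0.9 -0.9 -0.1] p [ 542.15 -160.99  103.34] t 12.62
```

>>> {"op": "jog_arm", "data": {"deltas": [[[0,0,0,0.25,0.01],[0,0,0,0.5,0.01],[0,0,0,0.5,0.01]]]}}

```text
time_s: 12.87
ee_pos: [542.1, -161.0, 103.3]
ee_rot: [-180.0, 0.0, 9.0]
force: [1.7, -1.2, -1.6]
gripper_width: 16.0
```

```bash
bash q.sh
```

```text
yaw 8.98 Tz 0.050 F [ 1.7 -1.2 -1.6] p [ 542.12 -161.    103.35] t 12.87
```

>>> {"op": "jog_arm", "data": {"deltas": [[[0,0,0,0.25,0.01],[0,0,0,0.5,0.01]]]}}

```text
time_s: 13.03
ee_pos: [542.1, -161.0, 103.4]
ee_rot: [-180.0, 0.0, 8.5]
force: [1.6, 0.4, -1.8]
gripper_width: 16.0
```

```bash
bash q.sh
```

```text
yaw 8.48 Tz 0.090 F [ 1.6  0.4 -1.8] p [ 542.12 -161.    103.38] t 13.03
```

>>> {"op": "jog_arm", "data": {"deltas": [[[0,0,0,0.25,0.01],[0,0,0,0.5,0.01]]]}}

```text
time_s: 13.2
ee_pos: [542.1, -161.0, 103.4]
ee_rot: [-180.0, 0.0, 8.0]
force: [1.5, -0.1, -1.3]
gripper_width: 15.7
```

```bash
bash q.sh
```

```text
yaw 7.98 Tz 0.065 F [ 1.5 -0.1 -1.3] p [ 542.09 -160.98  103.39] t 13.20
```

>>> {"op": "jog_arm", "data": {"deltas": [[[0,0,0,0.25,0.01],[0,0,0,0.5,0.01]]]}}

```text
time_s: 13.37
ee_pos: [542.1, -161.0, 103.4]
ee_rot: [-180.0, 0.0, 7.5]
force: [1.9, -0.6, -2.6]
gripper_width: 15.4
```

```bash
bash q.sh
```

```text
yaw 7.48 Tz 0.086 F [ 1.9 -0.6 -2.6] p [ 542.05 -161.    103.35] t 13.37
```

>>> {"op": "jog_arm", "data": {"deltas": [[[0,0,0,0.25,0.01],[0,0,0,0.5,0.01]]]}}

```text
time_s: 13.53
ee_pos: [542.1, -161.0, 103.4]
ee_rot: [-180.0, 0.0, 7.0]
force: [2.1, -0.3, -2.3]
gripper_width: 15.8
```

```bash
bash q.sh
```

```text
yaw 6.98 Tz 0.063 F [ 2.1 -0.3 -2.3] p [ 542.05 -160.99  103.41] t 13.53
```

>>> {"op": "jog_arm", "data": {"deltas": [[[0.0002,0,0,0.25,0.01],[0.0002,0,0,0.5,0.01]]]}}

```text
time_s: 13.7
ee_pos: [542.1, -161.0, 103.4]
ee_rot: [-180.0, 0.0, 6.5]
force: [0.3, -0.8, -3.0]
gripper_width: 15.7
```

```bash
bash q.sh
```

```text
yaw 6.48 Tz 0.082 F [ 0.3 -0.8 -3. ] p [ 542.1  -160.97  103.41] t 13.70
```

>>> {"op": "jog_arm", "data": {"deltas": [[[0,0,0,0.25,0.01],[0,0,0,0.5,0.01]]]}}

```text
time_s: 13.87
ee_pos: [542.1, -161.0, 103.4]
ee_rot: [-180.0, 0.0, 6.0]
force: [0.6, -0.1, -2.2]
gripper_width: 15.8
```

```bash
bash q.sh
```

```text
yaw 5.98 Tz 0.048 F [ 0.6 -0.1 -2.2] p [ 542.13 -160.97  103.41] t 13.87
```

>>> {"op": "jog_arm", "data": {"deltas": [[[0,0,0,0.25,0.01],[0,0,0,0.5,0.01]]]}}

```text
time_s: 14.03
ee_pos: [542.1, -161.0, 103.4]
ee_rot: [-180.0, 0.0, 5.5]
force: [1.5, 0.0, -2.5]
gripper_width: 15.7
```

```bash
bash q.sh
```

```text
yaw 5.48 Tz 0.113 F [ 1.5  0.  -2.5] p [ 542.12 -160.96  103.42] t 14.03
```

>>> {"op": "jog_arm", "data": {"deltas": [[[0,0,0,0.25,0.01],[0,0,0,0.5,0.01]]]}}

```text
time_s: 14.2
ee_pos: [542.1, -160.9, 103.4]
ee_rot: [-180.0, 0.0, 5.0]
force: [0.8, -1.2, -3.5]
gripper_width: 15.7
```

```bash
bash q.sh
```

```text
yaw 4.98 Tz 0.066 F [ 0.8 -1.2 -3.5] p [ 542.14 -160.95  103.42] t 14.20
```

>>> {"op": "jog_arm", "data": {"deltas": [[[0,0,0,0.25,0.01],[0,0,0,0.5,0.01]]]}}

```text
time_s: 14.37
ee_pos: [542.2, -161.0, 103.4]
ee_rot: [-180.0, 0.0, 4.5]
force: [0.5, 0.4, -3.2]
gripper_width: 15.7
```

```bash
bash q.sh
```

```text
yaw 4.47 Tz 0.106 F [ 0.5  0.4 -3.2] p [ 542.16 -160.97  103.43] t 14.37
```

>>> {"op": "jog_arm", "data": {"deltas": [[[0,0,0,0.25,0.01],[0,0,0,0.5,0.01]]]}}

```text
time_s: 14.53
ee_pos: [542.2, -161.0, 103.4]
ee_rot: [-180.0, 0.0, 4.0]
force: [0.4, -1.0, -3.8]
gripper_width: 15.6
```

```bash
bash q.sh
```

```text
yaw 3.98 Tz 0.072 F [ 0.4 -1.  -3.8] p [ 542.17 -160.97  103.43] t 14.53
```

>>> {"op": "jog_arm", "data": {"deltas": [[[0,0,0.0001,0.25,0.01],[0,0,0.0002,0.5,0.01]]]}}

```text
time_s: 14.7
ee_pos: [542.2, -160.9, 103.4]
ee_rot: [-180.0, 0.0, 3.5]
force: [-0.7, -0.3, -1.7]
gripper_width: 15.4
```

```bash
bash q.sh
```

```text
yaw 3.48 Tz 0.038 F [-0.7 -0.3 -1.7] p [ 542.19 -160.93  103.38] t 14.70
```

>>> {"op": "jog_arm", "data": {"deltas": [[[0,0,0,0.25,0.01],[0,0,0,0.5,0.01]]]}}

```text
time_s: 14.87
ee_pos: [542.2, -160.9, 103.4]
ee_rot: [-180.0, 0.0, 3.0]
force: [0.4, 0.1, -2.8]
gripper_width: 16.0
```

```bash
bash q.sh
```

```text
yaw 2.98 Tz 0.091 F [ 0.4  0.1 -2.8] p [ 542.19 -160.94  103.39] t 14.87
```

>>> {"op": "jog_arm", "data": {"deltas": [[[0,0,0,0.25,0.01],[0,0,0,0.5,0.01]]]}}

```text
time_s: 15.03
ee_pos: [542.2, -160.9, 103.4]
ee_rot: [-180.0, 0.0, 2.5]
force: [-0.7, 0.4, -0.7]
gripper_width: 15.7
```

```bash
bash q.sh
```

```text
yaw 2.48 Tz 0.099 F [-0.7  0.4 -0.7] p [ 542.2  -160.94  103.4 ] t 15.03
```

>>> {"op": "jog_arm", "data": {"deltas": [[[0,0,0,0.25,0.01],[0,0,0,0.5,0.01]]]}}

```text
time_s: 15.2
ee_pos: [542.2, -160.9, 103.4]
ee_rot: [-180.0, 0.0, 2.0]
force: [-0.5, -0.3, -1.4]
gripper_width: 15.6
```

```bash
bash q.sh
```

```text
yaw 1.98 Tz 0.097 F [-0.5 -0.3 -1.4] p [ 542.22 -160.92  103.37] t 15.20
```

>>> {"op": "jog_arm", "data": {"deltas": [[[0,0,0,0.25,0.01],[0,0,0,0.5,0.01]]]}}

```text
time_s: 15.37
ee_pos: [542.2, -160.9, 103.4]
ee_rot: [-180.0, 0.0, 1.5]
force: [-1.0, -0.1, -1.0]
gripper_width: 15.9
```

```bash
bash q.sh
```

```text
yaw 1.48 Tz 0.071 F [-1.  -0.1 -1. ] p [ 542.22 -160.92  103.37] t 15.37
```

>>> {"op": "jog_arm", "data": {"deltas": [[[0,0,0,0.25,0.01],[0,0,0,0.5,0.01]]]}}

```text
time_s: 15.53
ee_pos: [542.2, -160.9, 103.4]
ee_rot: [-180.0, 0.0, 1.0]
force: [-1.2, 0.3, -0.9]
gripper_width: 15.8
```

```bash
bash q.sh
```

```text
yaw 0.98 Tz 0.129 F [-1.2  0.3 -0.9] p [ 542.21 -160.92  103.36] t 15.53
```

>>> {"op": "jog_arm", "data": {"deltas": [[[0,0,0,0.25,0.01],[0,0,0,0.25,0.01]]]}}

```text
time_s: 15.7
ee_pos: [542.2, -160.9, 103.4]
ee_rot: [-180.0, 0.0, 0.7]
force: [-1.3, 0.1, 0.5]
gripper_width: 15.7
```

```bash
bash q.sh
```

```text
yaw 0.73 Tz 0.061 F [-1.3  0.1  0.5] p [ 542.25 -160.95  103.38] t 15.70
```

>>> {"op": "jog_arm", "data": {"deltas": [[[0,0,0,0.25,0.01],[0,0,0,0.5,0.01]]]}}

```text
time_s: 15.87
ee_pos: [542.3, -160.9, 103.4]
ee_rot: [-180.0, 0.0, 0.2]
force: [-1.0, -0.2, 0.2]
gripper_width: 15.9
```

```bash
bash q.sh
```

```text
yaw 0.23 Tz 0.082 F [-1.  -0.2  0.2] p [ 542.26 -160.93  103.36] t 15.87
```

>>> {"op": "jog_arm", "data": {"deltas": [[[0,0,0,0.25,0.01],[0,0,0,0.5,0.01]]]}}

```text
time_s: 16.03
ee_pos: [542.3, -160.9, 103.4]
ee_rot: [-180.0, 0.0, -0.3]
force: [-2.2, 0.5, -0.7]
gripper_width: 15.5
```

```bash
bash q.sh
```

```text
yaw -0.27 Tz 0.083 F [-2.2  0.5 -0.7] p [ 542.27 -160.93  103.36] t 16.03
```

>>> {"op": "jog_arm", "data": {"deltas": [[[-0.0002,0,0,0.25,0.01],[-0.0002,0,0,0.5,0.01]]]}}

```text
time_s: 16.2
ee_pos: [542.2, -160.9, 103.3]
ee_rot: [-180.0, -0.0, -0.8]
force: [-0.7, 0.9, -0.9]
gripper_width: 15.8
```

```bash
bash q.sh
```

```text
yaw -0.78 Tz 0.134 F [-0.7  0.9 -0.9] p [ 542.2  -160.94  103.34] t 16.20
```

>>> {"op": "jog_arm", "data": {"deltas": [[[0,0,0,0.25,0.01],[0,0,0,0.4,0.01]]]}}

```text
time_s: 16.37
ee_pos: [542.2, -160.9, 103.4]
ee_rot: [-180.0, -0.0, -1.2]
force: [-1.0, 1.6, 0.5]
gripper_width: 15.7
```

```bash
bash q.sh
```

```text
yaw -1.17 Tz 0.042 F [-1.   1.6  0.5] p [ 542.21 -160.92  103.36] t 16.37
```

>>> {"op": "jog_arm", "data": {"deltas": [[[0,0,0,0.25,0.01],[0,0,0,0.5,0.01]]]}}

```text
time_s: 16.53
ee_pos: [542.2, -161.0, 103.3]
ee_rot: [-180.0, -0.0, -1.7]
force: [-0.3, 1.5, 0.0]
gripper_width: 15.8
```

```bash
bash q.sh
```

```text
yaw -1.68 Tz 0.054 F [-0.3  1.5  0. ] p [ 542.18 -160.96  103.34] t 16.53
```

>>> {"op": "jog_arm", "data": {"deltas": [[[0,0,0,0.25,0.01],[0,0,0,0.5,0.01]]]}}

```text
time_s: 16.7
ee_pos: [542.2, -160.9, 103.4]
ee_rot: [-180.0, -0.0, -2.2]
force: [-0.4, 2.6, -0.6]
gripper_width: 16.0
```

```bash
bash q.sh
```

```text
yaw -2.17 Tz 0.081 F [-0.4  2.6 -0.6] p [ 542.19 -160.93  103.35] t 16.70
```

>>> {"op": "jog_arm", "data": {"deltas": [[[0,-0.0002,0,0.25,0.01],[0,-0.0002,0,0.5,0.01]]]}}

```text
time_s: 16.87
ee_pos: [542.2, -160.9, 103.3]
ee_rot: [180.0, -0.0, -2.7]
force: [-0.6, 0.1, -0.3]
gripper_width: 15.8
```

```bash
bash q.sh
```

```text
yaw -2.67 Tz 0.114 F [-0.6  0.1 -0.3] p [ 542.19 -160.85  103.35] t 16.87
```

>>> {"op": "jog_arm", "data": {"deltas": [[[0,0,0,0.25,0.01],[0,0,0,0.5,0.01]]]}}

```text
time_s: 17.03
ee_pos: [542.2, -160.9, 103.3]
ee_rot: [180.0, -0.0, -3.2]
force: [-2.1, 0.3, 0.8]
gripper_width: 15.7
```

```bash
bash q.sh
```

```text
yaw -3.17 Tz 0.085 F [-2.1  0.3  0.8] p [ 542.19 -160.86  103.34] t 17.03
```

>>> {"op": "jog_arm", "data": {"deltas": [[[0,0,0,0.25,0.01],[0,0,0,0.5,0.01]]]}}

```text
time_s: 17.2
ee_pos: [542.2, -160.8, 103.3]
ee_rot: [180.0, -0.0, -3.7]
force: [-1.5, 0.7, 1.0]
gripper_width: 15.8
```

```bash
bash q.sh
```

```text
yaw -3.67 Tz 0.124 F [-1.5  0.7  1. ] p [ 542.19 -160.83  103.35] t 17.20
```

>>> {"op": "jog_arm", "data": {"deltas": [[[-0.0001,0,-0.0001,0.25,0.01],[-0.0001,0,-0.0001,0.5,0.01]]]}}

```text
time_s: 17.37
ee_pos: [542.2, -160.8, 103.4]
ee_rot: [-180.0, -0.0, -4.2]
force: [0.4, -0.6, -0.7]
gripper_width: 15.6
```

```bash
bash q.sh
```

```text
yaw -4.17 Tz 0.046 F [ 0.4 -0.6 -0.7] p [ 542.16 -160.84  103.35] t 17.37
```

>>> {"op": "jog_arm", "data": {"deltas": [[[0,0,0,0.25,0.01],[0,0,0,0.5,0.01]]]}}

```text
time_s: 17.53
ee_pos: [542.2, -160.9, 103.4]
ee_rot: [-180.0, -0.0, -4.7]
force: [-0.6, 0.6, -0.9]
gripper_width: 15.7
```

```bash
bash q.sh
```

```text
yaw -4.68 Tz 0.088 F [-0.6  0.6 -0.9] p [ 542.17 -160.86  103.38] t 17.53
```

>>> {"op": "jog_arm", "data": {"deltas": [[[0,0,0,0.25,0.01],[0,0,0,0.5,0.01]]]}}

```text
time_s: 17.7
ee_pos: [542.1, -160.8, 103.4]
ee_rot: [-180.0, -0.0, -5.2]
force: [-0.6, -0.8, -1.1]
gripper_width: 15.6
```

```bash
bash q.sh
```

```text
yaw -5.17 Tz 0.082 F [-0.6 -0.8 -1.1] p [ 542.12 -160.82  103.37] t 17.70
```

>>> {"op": "jog_arm", "data": {"deltas": [[[0,0,0,0.25,0.01],[0,0,0,0.5,0.01]]]}}

```text
time_s: 17.87
ee_pos: [542.1, -160.8, 103.4]
ee_rot: [-180.0, -0.0, -5.7]
force: [0.8, 1.0, -1.9]
gripper_width: 15.8
```

```bash
bash q.sh
```

```text
yaw -5.67 Tz 0.077 F [ 0.8  1.  -1.9] p [ 542.14 -160.84  103.39] t 17.87
```

>>> {"op": "jog_arm", "data": {"deltas": [[[0,0,0,0.25,0.01],[0,0,0,0.5,0.01]]]}}

```text
time_s: 18.03
ee_pos: [542.1, -160.8, 103.4]
ee_rot: [-180.0, -0.0, -6.2]
force: [0.7, 0.5, -2.2]
gripper_width: 15.8
```

```bash
bash q.sh
```

```text
yaw -6.17 Tz 0.115 F [ 0.7  0.5 -2.2] p [ 542.13 -160.83  103.41] t 18.03
```

>>> {"op": "jog_arm", "data": {"deltas": [[[0,0,0,0.25,0.01],[0,0,0,0.5,0.01]]]}}

```text
time_s: 18.2
ee_pos: [542.1, -160.8, 103.4]
ee_rot: [-180.0, -0.0, -6.7]
force: [-1.7, -0.1, -1.3]
gripper_width: 15.6
```

```bash
bash q.sh
```

```text
yaw -6.67 Tz 0.088 F [-1.7 -0.1 -1.3] p [ 542.11 -160.78  103.38] t 18.20
```

>>> {"op": "jog_arm", "data": {"deltas": [[[0,0,0,0.25,0.01],[0,0,0,0.5,0.01]]]}}

```text
time_s: 18.37
ee_pos: [542.1, -160.8, 103.4]
ee_rot: [-180.0, -0.0, -7.2]
force: [-0.2, 0.6, -2.8]
gripper_width: 15.8
```

```bash
bash q.sh
```

```text
yaw -7.17 Tz 0.124 F [-0.2  0.6 -2.8] p [ 542.12 -160.79  103.39] t 18.37
```

>>> {"op": "jog_arm", "data": {"deltas": [[[0,0,0.0001,0.25,0.01],[0,0,0.0001,0.5,0.01]]]}}

```text
time_s: 18.53
ee_pos: [542.1, -160.8, 103.4]
ee_rot: [-180.0, -0.0, -7.7]
force: [0.1, 0.7, -1.2]
gripper_width: 15.8
```

```bash
bash q.sh
```

```text
yaw -7.67 Tz 0.059 F [ 0.1  0.7 -1.2] p [ 542.11 -160.78  103.39] t 18.53
```

>>> {"op": "jog_arm", "data": {"deltas": [[[0,0,0,0.25,0.01],[0,0,0,0.5,0.01]]]}}

```text
time_s: 18.7
ee_pos: [542.1, -160.8, 103.4]
ee_rot: [-180.0, -0.0, -8.2]
force: [-0.1, 0.3, -0.1]
gripper_width: 16.0
```

```bash
bash q.sh
```

```text
yaw -8.17 Tz 0.074 F [-0.1  0.3 -0.1] p [ 542.11 -160.77  103.38] t 18.70
```

>>> {"op": "jog_arm", "data": {"deltas": [[[0,0,0,0.25,0.01],[0,0,0,0.5,0.01]]]}}

```text
time_s: 18.87
ee_pos: [542.1, -160.8, 103.4]
ee_rot: [-180.0, -0.0, -8.7]
force: [1.2, 1.3, -1.8]
gripper_width: 15.8
```

```bash
bash q.sh
```

```text
yaw -8.68 Tz 0.027 F [ 1.2  1.3 -1.8] p [ 542.12 -160.78  103.38] t 18.87
```

>>> {"op": "jog_arm", "data": {"deltas": [[[0,0,0,0.25,0.01],[0,0,0,0.5,0.01]]]}}

```text
time_s: 19.03
ee_pos: [542.1, -160.8, 103.4]
ee_rot: [-180.0, -0.0, -9.2]
force: [-0.3, 1.0, -1.5]
gripper_width: 15.9
```

```bash
bash q.sh
```

```text
yaw -9.17 Tz 0.058 F [-0.3  1.  -1.5] p [ 542.1  -160.77  103.37] t 19.03
```

>>> {"op": "jog_arm", "data": {"deltas": [[[0,0,0,0.25,0.01],[0,0,0,0.5,0.01]]]}}

```text
time_s: 19.2
ee_pos: [542.1, -160.8, 103.4]
ee_rot: [-180.0, -0.0, -9.7]
force: [0.0, 0.8, -1.7]
gripper_width: 15.8
```

```bash
bash q.sh
```

```text
yaw -9.67 Tz 0.091 F [ 0.   0.8 -1.7] p [ 542.11 -160.75  103.37] t 19.20
```

>>> {"op": "jog_arm", "data": {"deltas": [[[0,0,0,0.25,0.01],[0,0,0,0.5,0.01]]]}}

```text
time_s: 19.37
ee_pos: [542.1, -160.8, 103.4]
ee_rot: [-180.0, -0.0, -10.2]
force: [-0.0, -0.1, -2.2]
gripper_width: 15.8
```

```bash
bash q.sh; python3 ov.py c7.png
```

```text
yaw -10.17 Tz 0.089 F [-0.  -0.1 -2.2] p [ 542.12 -160.8   103.4 ] t 19.37
{'time_s': np.float64(19.42), 'ee_pos': array([ 542.1 , -160.75,  103.38]), 'ee_rot': array([-1.7999e+02, -1.0000e-02, -1.0180e+01]), 'force': array([ 0.4 ,  0.5 , -1.52]), 'torque': array([0.23, 0.16, 0.11]), 'gripper_width': np.float64(16.13)} q [-17.7  23.7 101.3   0.   55.   82.5]
```

View pics/raw_c7.png

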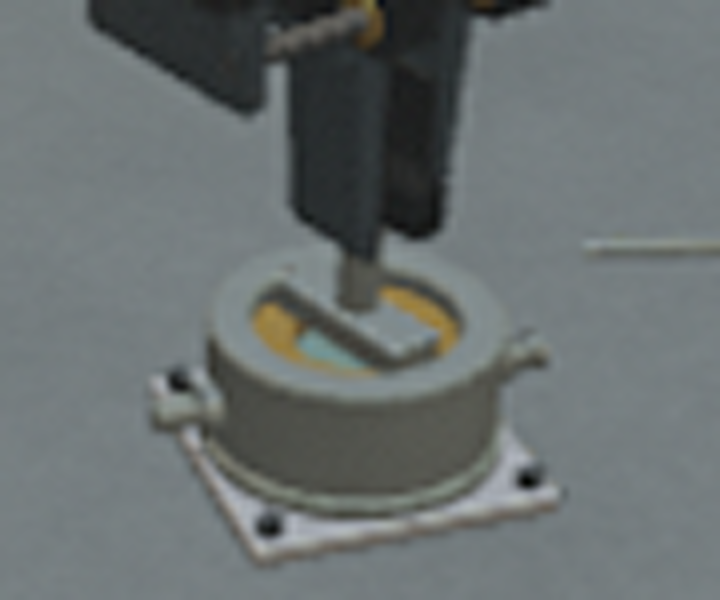

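The foot has turned with its underside still low in the bore, and the old holes are no longer visible, so the ring is following. I continue.

>>> {"op": "jog_arm", "data": {"deltas": [[[0,0,0,0.25,0.01],[0,0,0,0.5,0.01]]]}}

```text
time_s: 19.58
ee_pos: [542.1, -160.8, 103.4]
ee_rot: [-180.0, -0.0, -10.7]
force: [-0.1, 1.7, -0.6]
gripper_width: 15.7
```

```bash
bash q.sh
```

```text
yaw -10.67 Tz 0.088 F [-0.1  1.7 -0.6] p [ 542.11 -160.75  103.36] t 19.58
```

>>> {"op": "jog_arm", "data": {"deltas": [[[0,0,0,0.25,0.01],[0,0,0,0.5,0.01]]]}}

```text
time_s: 19.75
ee_pos: [542.1, -160.8, 103.4]
ee_rot: [-180.0, -0.0, -11.2]
force: [0.3, 0.7, -0.0]
gripper_width: 16.0
```

```bash
bash q.sh
```

```text
yaw -11.17 Tz 0.053 F [ 0.3  0.7 -0. ] p [ 542.11 -160.78  103.37] t 19.75
```

>>> {"op": "jog_arm", "data": {"deltas": [[[0,0,0,0.25,0.01],[0,0,0,0.5,0.01]]]}}

```text
time_s: 19.92
ee_pos: [542.1, -160.7, 103.4]
ee_rot: [-180.0, -0.0, -11.7]
force: [-0.3, 1.1, -0.5]
gripper_width: 15.6
```

```bash
bash q.sh
```

```text
yaw -11.67 Tz 0.147 F [-0.3  1.1 -0.5] p [ 542.11 -160.75  103.36] t 19.92
```

>>> {"op": "jog_arm", "data": {"deltas": [[[0,0,0,0.2,0.01],[0,0,0,0.3,0.01]]]}}

```text
time_s: 20.08
ee_pos: [542.1, -160.8, 103.4]
ee_rot: [-180.0, -0.0, -12.0]
force: [0.5, 2.0, -0.7]
gripper_width: 15.8
```

```bash
bash q.sh
```

```text
yaw -11.96 Tz 0.102 F [ 0.5  2.  -0.7] p [ 542.09 -160.76  103.37] t 20.08
```

>>> {"op": "jog_arm", "data": {"deltas": [[[0,-0.0001,0,0.2,0.01],[0,-0.0001,0,0.4,0.01]]]}}

```text
time_s: 20.25
ee_pos: [542.1, -160.7, 103.4]
ee_rot: [-180.0, -0.0, -12.4]
force: [-0.5, 0.5, -0.7]
gripper_width: 15.9
```

```bash
bash q.sh
```

```text
yaw -12.37 Tz 0.093 F [-0.5  0.5 -0.7] p [ 542.08 -160.72  103.36] t 20.25
```

>>> {"op": "jog_arm", "data": {"deltas": [[[0,0,0,0.25,0.01],[0,0,0,0.5,0.01]]]}}

```text
time_s: 20.42
ee_pos: [542.1, -160.7, 103.4]
ee_rot: [-180.0, -0.0, -12.9]
force: [0.7, 0.8, -0.6]
gripper_width: 15.4
```

```bash
bash q.sh
```

```text
yaw -12.87 Tz 0.050 F [ 0.7  0.8 -0.6] p [ 542.11 -160.73  103.36] t 20.42
```

>>> {"op": "jog_arm", "data": {"deltas": [[[0,0,0,0.25,0.01],[0,0,0,0.5,0.01]]]}}

```text
time_s: 20.58
ee_pos: [542.1, -160.7, 103.4]
ee_rot: [-180.0, -0.0, -13.4]
force: [0.1, 1.0, -1.2]
gripper_width: 16.2
```

```bash
bash q.sh
```

```text
yaw -13.37 Tz 0.159 F [ 0.1  1.  -1.2] p [ 542.09 -160.71  103.36] t 20.58
```

>>> {"op": "jog_arm", "data": {"deltas": [[[0,0,0,0.15,0.01],[0,0,0,0.3,0.01]]]}}

```text
time_s: 20.75
ee_pos: [542.1, -160.7, 103.4]
ee_rot: [-180.0, -0.0, -13.7]
force: [0.4, 1.4, -0.4]
gripper_width: 15.9
```

```bash
bash q.sh
```

```text
yaw -13.66 Tz 0.148 F [ 0.4  1.4 -0.4] p [ 542.1  -160.7   103.37] t 20.75
```

>>> {"op": "jog_arm", "data": {"deltas": [[[0,0,0,0.15,0.01],[0,0,0,0.2,0.01]]]}}

```text
time_s: 20.92
ee_pos: [542.1, -160.7, 103.4]
ee_rot: [-180.0, -0.0, -13.9]
force: [-1.1, 0.8, 0.2]
gripper_width: 15.6
```

```bash
bash q.sh
```

```text
yaw -13.86 Tz 0.089 F [-1.1  0.8  0.2] p [ 542.09 -160.72  103.36] t 20.92
```

>>> {"op": "jog_arm", "data": {"deltas": [[[0,0,0,0.2,0.01],[0,0,0,0.4,0.01]]]}}

```text
time_s: 21.08
ee_pos: [542.1, -160.7, 103.4]
ee_rot: [-180.0, -0.0, -14.3]
force: [0.7, 1.0, 0.1]
gripper_width: 15.4
```

```bash
bash q.sh
```

```text
yaw -14.26 Tz 0.099 F [0.7 1.  0.1] p [ 542.09 -160.67  103.36] t 21.08
```

>>> {"op": "jog_arm", "data": {"deltas": [[[0,0,0,0.2,0.01],[0,0,0,0.4,0.01]]]}}

```text
time_s: 21.25
ee_pos: [542.1, -160.7, 103.3]
ee_rot: [-180.0, -0.0, -14.7]
force: [0.2, 1.3, 0.1]
gripper_width: 15.6
```

```bash
bash q.sh
```

```text
yaw -14.67 Tz 0.074 F [0.2 1.3 0.1] p [ 542.1  -160.69  103.35] t 21.25
```

>>> {"op": "jog_arm", "data": {"deltas": [[[0,0,0,0.25,0.01],[0,0,0,0.5,0.01]]]}}

```text
time_s: 21.42
ee_pos: [542.1, -160.7, 103.3]
ee_rot: [-180.0, -0.0, -15.2]
force: [-0.2, 1.8, -0.7]
gripper_width: 16.0
```

```bash
bash q.sh
```

```text
yaw -15.18 Tz 0.089 F [-0.2  1.8 -0.7] p [ 542.11 -160.69  103.34] t 21.42
```

>>> {"op": "jog_arm", "data": {"deltas": [[[0,-0.0001,0,0.25,0.01],[0,-0.0001,0,0.5,0.01]]]}}

```text
time_s: 21.58
ee_pos: [542.1, -160.7, 103.4]
ee_rot: [180.0, -0.0, -15.7]
force: [0.4, 0.8, 0.9]
gripper_width: 15.6
```

```bash
bash q.sh
```

```text
yaw -15.67 Tz 0.098 F [0.4 0.8 0.9] p [ 542.14 -160.66  103.35] t 21.58
```

>>> {"op": "jog_arm", "data": {"deltas": [[[0,0,-0.0001,0.25,0.01],[0,0,-0.0001,0.5,0.01]]]}}

```text
time_s: 21.75
ee_pos: [542.1, -160.6, 103.4]
ee_rot: [-180.0, 0.0, -16.2]
force: [-0.2, 1.6, 0.1]
gripper_width: 15.8
```

```bash
bash q.sh
```

```text
yaw -16.17 Tz 0.040 F [-0.2  1.6  0.1] p [ 542.1  -160.64  103.35] t 21.75
```

>>> {"op": "jog_arm", "data": {"deltas": [[[0,0,0,0.25,0.01],[0,0,0,0.5,0.01]]]}}

```text
time_s: 21.92
ee_pos: [542.1, -160.6, 103.4]
ee_rot: [-180.0, 0.0, -16.7]
force: [-1.2, 0.9, -1.9]
gripper_width: 15.7
```

```bash
bash q.sh
```

```text
yaw -16.67 Tz 0.108 F [-1.2  0.9 -1.9] p [ 542.09 -160.61  103.36] t 21.92
```

>>> {"op": "jog_arm", "data": {"deltas": [[[0,0,0,0.25,0.01],[0,0,0,0.5,0.01]]]}}

```text
time_s: 22.08
ee_pos: [542.1, -160.6, 103.4]
ee_rot: [-180.0, 0.0, -17.2]
force: [0.0, 0.1, -0.7]
gripper_width: 16.0
```

```bash
bash q.sh
```

```text
yaw -17.17 Tz 0.052 F [ 0.   0.1 -0.7] p [ 542.1  -160.61  103.38] t 22.08
```

>>> {"op": "jog_arm", "data": {"deltas": [[[0,0,0,0.25,0.01],[0,0,0,0.5,0.01]]]}}

```text
time_s: 22.25
ee_pos: [542.1, -160.6, 103.4]
ee_rot: [-180.0, -0.0, -17.7]
force: [-0.9, 1.4, -1.4]
gripper_width: 15.9
```

```bash
bash q.sh
```

```text
yaw -17.67 Tz 0.103 F [-0.9  1.4 -1.4] p [ 542.12 -160.63  103.41] t 22.25
```

>>> {"op": "jog_arm", "data": {"deltas": [[[0,0,0,0.25,0.01],[0,0,0,0.5,0.01]]]}}

```text
time_s: 22.42
ee_pos: [542.1, -160.6, 103.4]
ee_rot: [180.0, 0.0, -18.2]
force: [-0.2, -0.0, -2.2]
gripper_width: 15.8
```

```bash
bash q.sh
```

```text
yaw -18.15 Tz 0.255 F [-0.2 -0.  -2.2] p [ 542.09 -160.59  103.37] t 22.42
```

The torque has risen to 0.255, so the gasket is met. I hold and re-read.

>>> {"op": "jog_arm", "data": {"deltas": [[[0,0,0,0,0.01]]]}}

```text
time_s: 22.5
ee_pos: [542.1, -160.6, 103.4]
ee_rot: [180.0, 0.0, -18.1]
force: [-0.7, -0.1, -1.3]
gripper_width: 15.9
```

```bash
bash q.sh
```

```text
yaw -18.14 Tz 0.254 F [-0.7 -0.1 -1.3] p [ 542.09 -160.58  103.38] t 22.50
```

>>> {"op": "jog_arm", "data": {"deltas": [[[0,0,0,0,0.01]]]}}

```text
time_s: 22.58
ee_pos: [542.1, -160.6, 103.4]
ee_rot: [-180.0, 0.0, -18.1]
force: [-0.2, -0.4, -2.1]
gripper_width: 16.0
```

```bash
bash q.sh
```

```text
yaw -18.14 Tz 0.192 F [-0.2 -0.4 -2.1] p [ 542.08 -160.61  103.36] t 22.58
```

>>> {"op": "jog_arm", "data": {"deltas": [[[0,0,0,0,0.01]]]}}

```text
time_s: 22.67
ee_pos: [542.1, -160.6, 103.4]
ee_rot: [-180.0, -0.0, -18.1]
force: [0.5, -0.1, -0.8]
gripper_width: 15.6
```

```bash
bash q.sh
```

```text
yaw -18.14 Tz 0.189 F [ 0.5 -0.1 -0.8] p [ 542.1  -160.64  103.41] t 22.67
```

Mean torque is about 0.22 N m. A small nudge of 0.15° should bring it to about 0.28.

>>> {"op": "jog_arm", "data": {"deltas": [[[0,0,0,0.15,0.01],[0,0,0,0.15,0.01]]]}}

```text
time_s: 22.83
ee_pos: [542.1, -160.6, 103.4]
ee_rot: [-180.0, 0.0, -18.3]
force: [-0.1, 0.7, -0.9]
gripper_width: 15.8
```

```bash
bash q.sh
```

```text
yaw -18.29 Tz 0.275 F [-0.1  0.7 -0.9] p [ 542.09 -160.59  103.38] t 22.83
```

>>> {"op": "jog_arm", "data": {"deltas": [[[0,0,0,0,0.01]]]}}

```text
time_s: 22.92
ee_pos: [542.1, -160.6, 103.4]
ee_rot: [-180.0, 0.0, -18.3]
force: [1.5, -0.8, -1.4]
gripper_width: 16.0
```

```bash
bash q.sh
```

```text
yaw -18.29 Tz 0.233 F [ 1.5 -0.8 -1.4] p [ 542.09 -160.62  103.41] t 22.92
```

>>> {"op": "jog_arm", "data": {"deltas": [[[0,0,0,0,0.01]]]}}

```text
time_s: 23.0
ee_pos: [542.1, -160.6, 103.4]
ee_rot: [-180.0, 0.0, -18.3]
force: [-0.2, 0.3, -1.7]
gripper_width: 15.6
```

```bash
bash q.sh
```

```text
yaw -18.29 Tz 0.258 F [-0.2  0.3 -1.7] p [ 542.09 -160.59  103.36] t 23.00
```

>>> {"op": "jog_arm", "data": {"deltas": [[[0,0,0,0,0.01]]]}}

```text
time_s: 23.08
ee_pos: [542.1, -160.6, 103.4]
ee_rot: [-180.0, 0.0, -18.3]
force: [0.7, 0.9, -1.8]
gripper_width: 15.8
```

```bash
bash q.sh
```

```text
yaw -18.29 Tz 0.245 F [ 0.7  0.9 -1.8] p [ 542.11 -160.6   103.39] t 23.08
```

>>> {"op": "jog_arm", "data": {"deltas": [[[0,0,0,0.1,0.01],[0,0,0,0.1,0.01]]]}}

```text
time_s: 23.25
ee_pos: [542.1, -160.6, 103.4]
ee_rot: [-180.0, 0.0, -18.4]
force: [0.2, 0.2, -1.7]
gripper_width: 16.1
```

```bash
bash q.sh
```

```text
yaw -18.40 Tz 0.244 F [ 0.2  0.2 -1.7] p [ 542.06 -160.59  103.38] t 23.25
```

>>> {"op": "jog_arm", "data": {"deltas": [[[0,0,0,0,0.01]]]}}

```text
time_s: 23.33
ee_pos: [542.1, -160.6, 103.4]
ee_rot: [-180.0, 0.0, -18.4]
force: [0.8, 0.2, -2.4]
gripper_width: 15.9
```

```bash
bash q.sh
```

```text
yaw -18.39 Tz 0.258 F [ 0.8  0.2 -2.4] p [ 542.09 -160.61  103.4 ] t 23.33
```

>>> {"op": "jog_arm", "data": {"deltas": [[[0,0,0,0,0.01]]]}}

```text
time_s: 23.42
ee_pos: [542.1, -160.6, 103.4]
ee_rot: [-180.0, -0.0, -18.4]
force: [0.8, 0.4, -2.3]
gripper_width: 15.8
```

```bash
bash q.sh
```

```text
yaw -18.40 Tz 0.262 F [ 0.8  0.4 -2.3] p [ 542.11 -160.59  103.41] t 23.42
```

The nip torque holds at about 0.256 N m (nip about 0.005), which is within snug. I turn back 1.7° to the middle of the pin play, to unload, and check that the torque is near zero.

>>> {"op": "jog_arm", "data": {"deltas": [[[0,0,0,-0.4,0.01],[0,0,0,-0.8,0.01],[0,0,0,-1.2,0.01],[0,0,0,-1.2,0.01]]]}}

```text
time_s: 23.75
ee_pos: [542.0, -160.7, 103.4]
ee_rot: [180.0, 0.0, -17.2]
force: [-0.5, 0.4, -2.0]
gripper_width: 15.6
```

```bash
bash q.sh
```

```text
yaw -17.19 Tz 0.022 F [-0.5  0.4 -2. ] p [ 542.02 -160.68  103.41] t 23.75
```

>>> {"op": "jog_arm", "data": {"deltas": [[[0,0,0,-0.3,0.01],[0,0,0,-0.5,0.01],[0,0,0,-0.5,0.01]]]}}

```text
time_s: 24.0
ee_pos: [542.0, -160.6, 103.4]
ee_rot: [-180.0, 0.0, -16.7]
force: [-0.2, 1.1, -2.3]
gripper_width: 15.4
```

```bash
bash q.sh
```

```text
yaw -16.69 Tz -0.039 F [-0.2  1.1 -2.3] p [ 542.04 -160.64  103.4 ] t 24.00
```

>>> {"op": "jog_arm", "data": {"deltas": [[[0,0,0,0.2,0.01],[0,0,-0.0005,0.2,0.01],[0,0,-0.001,0.2,0.01],[0,0,-0.002,0.2,0.01]]]}}

```text
time_s: 24.33
ee_pos: [542.0, -160.6, 105.4]
ee_rot: [-180.0, 0.0, -16.9]
force: [0.2, -0.8, -2.6]
gripper_width: 16.0
```

```bash
bash q.sh
```

```text
yaw -16.90 Tz -0.026 F [ 0.2 -0.8 -2.6] p [ 542.04 -160.58  105.4 ] t 24.33
```

>>> {"op": "jog_arm", "data": {"deltas": [[[0,0,-0.001,0,0.01],[0,0,-0.002,0,0.01],[0,0,-0.003,0,0.01]]]}}

```text
time_s: 24.58
ee_pos: [542.1, -160.6, 108.6]
ee_rot: [-180.0, -0.0, -16.9]
force: [0.8, 0.2, -3.0]
gripper_width: 15.9
```

```bash
bash q.sh
```

```text
yaw -16.90 Tz 0.001 F [ 0.8  0.2 -3. ] p [ 542.14 -160.61  108.59] t 24.58
```

>>> {"op": "jog_arm", "data": {"deltas": [[[0,0,-0.002,0,0.01],[0,0,-0.005,0,0.01],[0,0,-0.012,0,0.01],[0,0,-0.022,0,0.01],[0,0,-0.036,0,0.01],[0,0,-0.05,0,0.01],[0,0,-0.06,0,0.01],[0,0,-0.065,0,0.01],[0,0,-0.065,0,0.01]]]}}

```text
time_s: 25.33
ee_pos: [542.9, -160.9, 175.2]
ee_rot: [-180.0, -0.2, -16.9]
force: [0.9, 0.2, -2.3]
gripper_width: 15.7
```

```bash
python3 ov.py c8.png; python3 - <<'E'
from h import *
t=env.grab_frame('top'); cv2.imwrite('pics/top8.png',t[...,::-1])
delta([568.0,130.5,168],-25.4)
E
```

```text
{'time_s': np.float64(25.38), 'ee_pos': array([ 542.31, -160.68,  174.09]), 'ee_rot': array([-1.80e+02, -7.00e-02, -1.69e+01]), 'force': array([ 0.07,  1.12, -2.83]), 'torque': array([ 0.04,  0.16, -0.  ]), 'gripper_width': np.float64(15.62)} q [-17.7  19.8  96.    0.   64.1  89.2]
tool delta mm [ -59.5 -286.     5.3] turn 8.5 dist 292.0
```

View pics/raw_c8.png

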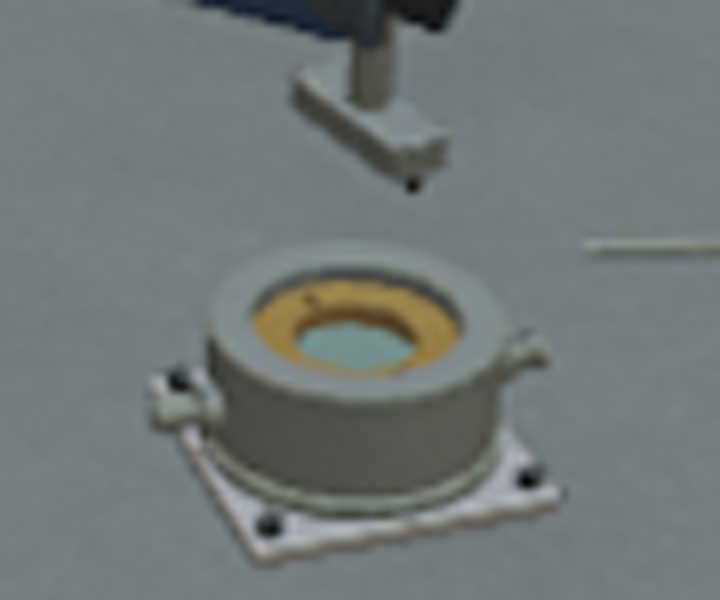

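The spanner is out and clear, and one ring hole now shows at crop (310,300), so the ring turned. I go back to the stand with the original grasp yaw (a 171.5° anticlockwise turn), so that any offset in the grip cancels.

>>> {"op": "jog_arm", "data": {"deltas": [[[-0.001,-0.006,0,-4,0.01],[-0.004,-0.018,0,-11,0.01],[-0.007,-0.034,0,-18,0.01],[-0.011,-0.051,0,-25,0.01],[-0.014,-0.068,0,-32,0.01],[-0.018,-0.085,0,-39,0.01],[-0.021,-0.102,0,-46,0.01],[-0.025,-0.119,0,-53,0.01],[-0.028,-0.136,0,-60,0.01],[-0.032,-0.153,0,-67,0.01],[-0.035,-0.17,0,-74,0.01],[-0.039,-0.187,0,-81,0.01],[-0.042,-0.204,0,-88,0.01],[-0.046,-0.221,0,-95,0.01],[-0.049,-0.237,0,-102,0.01],[-0.052,-0.252,0,-109,0.01],[-0.055,-0.265,0,-116,0.01],[-0.057,-0.276,0,-123,0.01],[-0.0585,-0.283,0,-130,0.01],[-0.0593,-0.286,0,-137,0.01]]]}}

```text
time_s: 27.1
ee_pos: [568.0, 131.3, 172.2]
ee_rot: [-179.9, -0.1, 120.5]
force: [-0.4, -0.2, -2.2]
gripper_width: 15.5
```

>>> {"op": "jog_arm", "data": {"deltas": [[[0,0,0,-7,0.01],[0,0,0,-14,0.01],[0,0,0,-21,0.01],[0,0,0,-28,0.01],[0,0,0,-33,0.01],[0,0,0,-34.5,0.01],[0,0,0,-34.5,0.01],[0,0,0,-34.5,0.01],[0,0,0,-34.5,0.01]]]}}

```text
time_s: 27.85
ee_pos: [568.2, 130.2, 172.9]
ee_rot: [-180.0, -0.1, 154.6]
force: [-0.1, -0.5, -2.3]
gripper_width: 15.7
```

```bash
python3 - <<'E'
from h import *
st(); delta([568.25,130.5,75],154.6)
s=env.grab_frame('side'); crop('side',s,150,130,160,120,5,'pics/c9.png')
E
```

```text
{'time_s': np.float64(27.85), 'ee_pos': array([568.21, 130.23, 172.87]), 'ee_rot': array([-1.7997e+02, -5.0000e-02,  1.5456e+02]), 'force': array([-0.14, -0.51, -2.34]), 'torque': array([-0.03, -0.02,  0.02]), 'gripper_width': np.float64(15.68)} q [ 11.8  21.4  93.7   0.   65.  -52.8]
tool delta mm [ 0.1  0.3 97.9] turn -0.04 dist 98.0
```

View pics/c9.png

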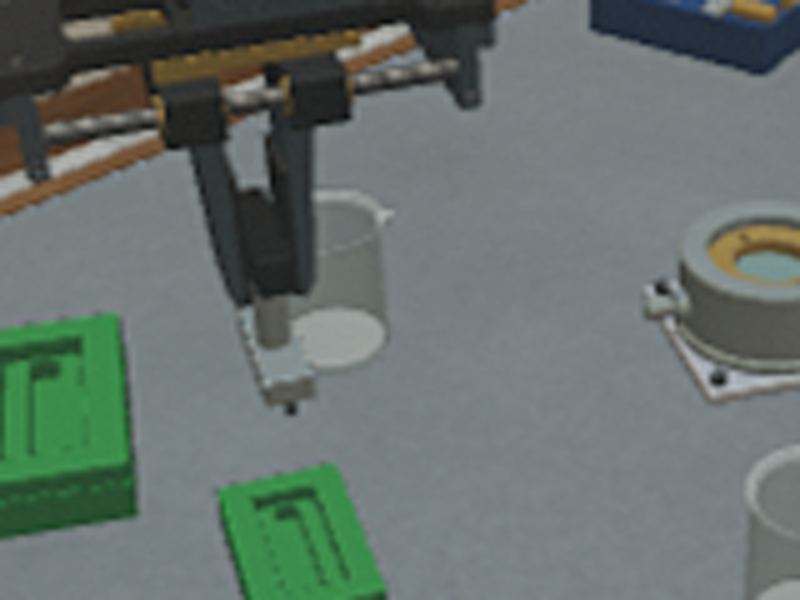

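The picture is the same as when I lifted off. I lower to just above the seat (TCP z 72.4 was seated), then feel.

>>> {"op": "jog_arm", "data": {"deltas": [[[0,0.0003,0.008,0,0.01],[0,0.0003,0.022,0,0.01],[0,0.0003,0.04,0,0.01],[0,0.0003,0.056,0,0.01],[0,0.0003,0.068,0,0.01],[0,0.0003,0.077,0,0.01],[0,0.0003,0.084,0,0.01],[0,0.0003,0.089,0,0.01],[0,0.0003,0.093,0,0.01],[0,0.0003,0.096,0,0.01],[0,0.0003,0.098,0,0.01],[0,0.0003,0.099,0,0.01],[0,0.0003,0.099,0,0.01]]]}}

```text
time_s: 28.98
ee_pos: [568.8, 130.6, 74.6]
ee_rot: [180.0, 0.0, 154.6]
force: [-0.8, 0.3, -3.1]
gripper_width: 15.8
```

>>> {"op": "jog_arm", "data": {"deltas": [[[0,0,0.0005,0,0.01],[0,0,0.001,0,0.01],[0,0,0.001,0,0.01]]]}}

```text
time_s: 29.23
ee_pos: [568.7, 130.6, 73.6]
ee_rot: [180.0, 0.0, 154.6]
force: [0.2, -0.6, -3.0]
gripper_width: 15.6
```

```bash
bash q.sh
```

```text
yaw 154.60 Tz 0.012 F [ 0.2 -0.6 -3. ] p [568.7  130.57  73.6 ] t 29.23
```

>>> {"op": "jog_arm", "data": {"deltas": [[[0,0,0.0005,0,0.01],[0,0,0.001,0,0.01],[0,0,0.0013,0,0.01],[0,0,0.0013,0,0.01]]]}}

```text
time_s: 29.57
ee_pos: [568.7, 130.6, 72.4]
ee_rot: [180.0, 0.0, 154.6]
force: [-0.9, 0.0, -1.0]
gripper_width: 15.8
```

```bash
bash q.sh
```

```text
yaw 154.60 Tz 0.039 F [-0.9  0.  -1. ] p [568.69 130.58  72.42] t 29.57
```

The spanner is touching its seat at z 72.4, the same height as at first. I open and go up.

>>> {"op": "jog_arm", "data": {"deltas": [[[0,0,0.0003,0,0.016],[0,0,0.0003,0,0.018],[0,0,0.0003,0,0.022],[0,0,0.0003,0,0.03],[0,0,0.0003,0,0.04],[0,0,0.0003,0,0.05],[0,0,0.0003,0,0.05],[0,0,-0.003,0,0.05],[0,0,-0.015,0,0.05],[0,0,-0.035,0,0.05],[0,0,-0.06,0,0.05],[0,0,-0.085,0,0.05],[0,0,-0.105,0,0.05],[0,0,-0.115,0,0.05],[0,0,-0.115,0,0.05],[0,0,-0.115,0,0.05]]]}}

```text
time_s: 30.9
ee_pos: [568.4, 130.5, 186.9]
ee_rot: [180.0, -0.0, 154.6]
force: [-0.1, 0.5, 0.3]
gripper_width: 49.8
```

```bash
python3 - <<'E'
from h import *
st()
s=env.grab_frame('side'); t=env.grab_frame('top')
a=[cv2.resize(x,(400,300),interpolation=cv2.INTER_CUBIC) for x in (s[200:266,164:252],s[160:214,268:340])]
cv2.imwrite('pics/c10.png',np.hstack(a)[...,::-1]); cv2.imwrite('pics/top10.png',t[...,::-1]); cv2.imwrite('pics/side10.png',s[...,::-1])
E
```

```text
{'time_s': np.float64(30.9), 'ee_pos': array([568.41, 130.5 , 186.91]), 'ee_rot': array([180. ,  -0. , 154.6]), 'force': array([-0.14,  0.49,  0.3 ]), 'torque': array([0.03, 0.01, 0.05]), 'gripper_width': np.float64(49.78)} q [ 11.8  20.8  92.5   0.   66.7 -52.8]
```

View pics/c10.png

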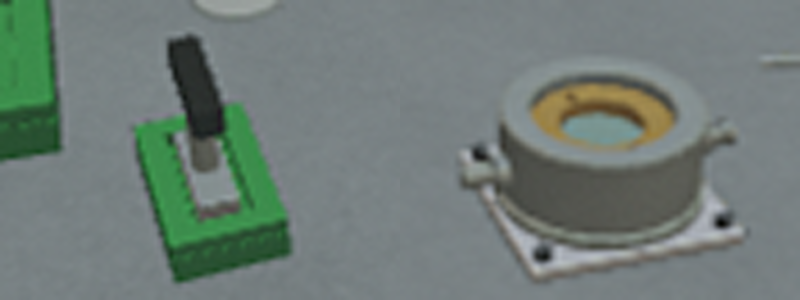

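View pics/top10.png

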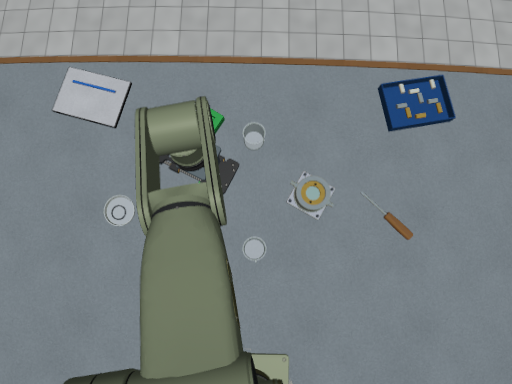

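The spanner stands upright in the small stand, matching the first picture to about a pixel (T-bar at crop (195,85)). The gripper is clear. The beakers (254,135 and 254,249), the dish (119,211) and the driver (387,215) are where they were. I hand the job in.

```bash
python3 -c "
from workcell import env
print(env.job_done())"
```

```text
the job is handed in; nothing more can be done
None
```

The ring is snugly nipped up and the spanner stands back in the small green stand. I handed the job in at about 31 s, and it reports no verdict.

- **Pins:** both went home in the ring's holes. The foot rested at its expected height of 46 mm, felt with about 5 to 7 N.
- **Turning:** I turned the spanner about 49° clockwise at about 0.09 N m of drag until it met the gasket. I stopped at a held torque of about 0.25 to 0.26 N m, which gives an estimated nip of about 0.005 rad. That is slightly under the best 0.28 N m but within the snug range.
- **Backing off:** I turned back 1.7° within the pin play before lifting out. The torque read about 0, at most 0.04 N m anticlockwise, which is below the 0.09 N m that would slacken the ring.
- **Last checks:** the spanner stands upright and freed in its pocket. It was set down at the same height as at first and within 0.5 mm sideways. The beakers, dish and screwdriver had not visibly moved.
- **Not confirmed:** the nip itself could not be seen. I inferred it from the torque, whose single readings scatter by about 0.03 to 0.05 N m. No check failed or disagreed.

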